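Open the chocolate chest and stir the chocolates

TASK

Lift the lid of the wooden chest by its brass loop and lay it back on its stop without letting it drop, then take the wooden muddler and, with its foot kept down among the chocolate balls in the steel pan inside, stir two full wide rounds anticlockwise as seen from above, beginning and ending at the handle side, and keep going round if any ball has not yet clearly been shifted. Leave all the balls in the pan, the lid resting open, and the muddler standing upright by itself in the flat middle of the green saucer; do not push or knock over the saucer or the other things on the counter.

Things in the scene. Friction and masses are not known exactly. Their poses are not given: they have to be found in the camera images.
- chest: dark wooden chest, fixed to the counter: 150 mm deep (its x), 170 mm wide (its y), walls 6 mm thick, rim 85 mm above the counter. Origin at the centre of its underside; its front (handle side) faces its own -x, roughly towards the robot; z up. In its middle stands a round steel pan, outside diameter 120 mm, wall 4 mm, its rim 66 mm above the counter, holding six loose balls
- lid (a joint): hinge of the chest's lid in rad: 0 shut, 1.8 fully open resting on its stop (leaning back just past upright). The lid is a flat wooden panel 150 x 170 x 10 mm, 0.28 kg, hinged along the top of the chest's far (+x) wall. Left alone it falls shut when short of upright, and falls back on its stop when past upright
- lid_hinge (a point): middle of the lid's hinge line, at the top of the chest's far wall; the point turns with the lid; the hinge line is its y axis
- lid_handle (a point): middle of the lid's handle: a round brass bar 12 mm thick and 90 mm long, parallel to the hinge, held in the lid's plane 40 mm ahead of the lid's front edge by a 12 mm leg at each end (an open loop: the gap between bar and lid is 34 mm). It is 190 mm from the hinge line and swings with the lid; 90 mm above the counter when shut. Axes turn with the lid, y along the bar
- pan_floor (a point): centre of the steel pan's inner floor, 10 mm above the counter; the pan's inside is 112 mm across and 56 mm deep
- muddler: light wooden muddler (stirring rod), standing upright on its flat foot: 190 mm tall, foot 30 mm across up to 45 mm high, plain round shaft 22 mm across from 65 mm above the foot to the top (grip it about 150 mm above the foot, so that its top clears the palm). 0.08 to 0.17 kg. Origin at the centre of its foot's underside, z up its axis
- muddler_foot (a point): centre of the underside of the muddler's foot (same point as the body's origin)
- saucer: dark green saucer, loose, 132 mm across; its flat middle, 100 mm across, lies 6 mm above the counter, the rim rises to 13 mm. Origin at the centre of its underside, z up
- ball0_center (a point): centre of chocolate ball 0, cream, 24 mm across, 12 g, loose in the pan
- ball1_center (a point): centre of chocolate ball 1, dark brown, 24 mm across, 12 g, loose in the pan
- ball2_center (a point): centre of chocolate ball 2, cream, 24 mm across, 12 g, loose in the pan
- ball3_center (a point): centre of chocolate ball 3, dark brown, 24 mm across, 12 g, loose in the pan
- ball4_center (a point): centre of chocolate ball 4, cream, 24 mm across, 12 g, loose in the pan
- ball5_center (a point): centre of chocolate ball 5, dark brown, 24 mm across, 12 g, loose in the pan
- glass: tall clear drinking glass, upright, 66 mm across the mouth, 150 mm tall, empty; stands close to the muddler on its robot side. Bystander. Origin at the centre of its underside, z up
- cup: black round bowl-shaped cup, 80 mm across, 55 mm tall, in front of the chest near the robot. Bystander. Origin at the centre of its underside, z up
- jar: amber glass jar with a light wooden top, 70 mm across, 110 mm tall, beyond the saucer. Bystander. Origin at the centre of its underside, z up
- syrup: green glass bottle with a black cap, 64 mm across, 200 mm tall, beyond the chest. Bystander. Origin at the centre of its underside, z up
- pot: small white pot with a green succulent, 76 mm across, about 125 mm tall with leaves. Bystander. Origin at the centre of its underside, z up
There are look-alikes about, which are no part of the job. Of the things shaped like the chest, the wooden one is meant.

How it is judged:
By the outcome, as a careful person would: the job done as asked, in the order asked, and still so for the second after the job is handed in, with the robot touching nothing.
It also fails if it takes over 67 s, if anything falls off the work surface, if the arm or the gripper's body presses on something with over 40 N, if the wrist force passes 120 N, or if a joint passes its speed limit or range.

ROBOT

A 7-joint arm with a two-finger parallel gripper is mounted at the origin on the work surface. World frame = base frame: x ahead of the robot, y to its left, z up, the work surface at z = 0. Lengths are in m, angles in rad, forces in N, time in s.
With the tool pointing down it reaches from about 0.4 to 0.85 m from the base axis. Payload 4.5 kg.
Tool frame: the origin (TCP) lies midway between the tips of the shut fingers; the grasp point (between the pads) lies 19 mm behind it; z points along the fingers, y is the line along which they close (so a half turn about z gives the same grasp; the last joint's range is limited). The gripper opens to 88 mm and grips with 3 to 60 N. Pads are 18 mm wide; open, the fingers measure 123 mm over their backs; the gripper's body (75 mm by 187 mm) begins 45 mm behind the grasp point.
Start: joints at [-1.277, 0.689, -0.195, 1.565, 0.157, 0.902, -0.215], TCP at [0.161, 0.604, 0.239] pointing down, gripper open.
Joint ranges: [-3.01, 3.01], [-0.46, 2.08], [-1.47, 1.51], [0.13, 2.56], [-1, 4.14], [0.04, 2.09], [-2.66, 2.66]. Speed limits (rad/s): [2.57, 2.57, 3.14, 3.14, 3.14, 3.14, 3.14].

INTERFACE

Orientations are given as a unit quaternion [x, y, z, w].
In Python, from plant import r gives the robot as it stands. The module is installed in compiled form; this text tells all that it offers.
- The arm moves only by the tool step_arm, never from a script. Its argument "series" is a list of rows, each a list of 7 numbers: the shift along the world's x, y, z in mm, then the turn, a rotation vector about the world's x, y, z in rad, then the closure, from 0 (fully open) to 1 (shut). A call has 1 to 20 rows; each row shifts and turns the commanded pose from where the row before left it; what a row does not reach is not made up. A row lasts 1/10 s, in which the tool goes at most 50 mm and 8.59 degrees, less where a joint would pass 70% of its speed; a pose out of reach is approached as far as the arm can. A call is refused whole if a number of a shift passes 50 or a number of a turn 0.15, either way. A call with a gripper value outside its range is refused whole. The fingers move at their own pace and stop on an object; "force" is the grip in N (left out, the last holds). Time passes only in rows, so rows that do not move let the fingers close. It gives the time, the measured TCP pose, the force, the opening and the grip force at its end, in the units of the state.
- r.get_state(): the state, without advancing time (a new reading comes with each control period).
- r.snapshot(name): name is "scene" or "top"; returns (picture, depth): 384x512x3 uint8, blue, green, red; 384x512 float32, m along the optical axis (not along the pixel's ray), 0 where there is no reading.
- r.get_calibration(name): a dict with "intrinsics" (3x3 intrinsics, pixels), "pose" (4x4, takes a point from camera to world coordinates). Camera axes: x right, y up, looking along -z (the intrinsics and any distortion apply to the point x, -y, -z); pixel columns grow to the right and rows downward; lengths in m; the calibration is good to about 2 mm. A picture is of the moment at which its call begins. get_calibration takes no time and is no camera call.
- r.finish_job(): hands the job in; it is judged then, once.
The state is a dict: "clock": time; "q": joint angles; "qd": joint speeds; "joint_torque": joint torques, N m; "tool_pos": TCP position; "eef_rot": TCP orientation; "contact_force": force on the tool from outside, world axes, zero at the start; "moment": the same for the moment, N m; "opening": opening from 0.0 (shut) to 1.0 (fully open); "finger_force": force on a finger pad.
Only numpy, scipy, OpenCV 4.12 (cv2) and the standard library are available. Lean on these libraries where they do the work, as an engineer would, in place of code of your own. Each camera call takes 0.05 s, during which the arm holds its last target. There are 200 camera calls.

## Working session

There is one attempt and no reset: what is moved stays moved. The work goes in short steps, Python scripts to look and compute and a tool call to move; the robot and the scene stay as the last step left them, time stands still between calls to the robot, and variables do not carry over. Pictures are saved under pics/ and viewed, at most 10 in all, crops included, and the job is handed in when it is done.

Besides the shell and the picture viewer there is one more tool, called after "Request:" by a JSON object that holds its "fn" and its "kwargs", one argument or row to a line. step_arm: Moves the arm, as the interface text tells. Its arguments: {"type":"object","properties":{"series":{"type":"array"},"force":{"type":"number"}},"required":["series"]}

```bash
mkdir -p pics; cat > h.py <<'E'
import numpy as np, cv2
from plant import r
def snap(n,f=None):
    p,d=r.snapshot(n)
    if f: cv2.imwrite('pics/'+f,p)
    return p,d
def world(n,u,v,z):
    "depth-point: pixel + depth"
    c=r.get_calibration(n);K=np.array(c['intrinsics']);T=np.array(c['pose'])
    p=np.array([(u-K[0,2])/K[0,0]*z,-(v-K[1,2])/K[1,1]*z,-z]);return T[:3,:3]@p+T[:3,3]
def plane(n,u,v,h):
    a=world(n,u,v,0);b=world(n,u,v,1);return a+(b-a)*(h-a[2])/(b[2]-a[2])
def cloud(n,d):
    v,u=np.indices(d.shape);c=r.get_calibration(n);K=np.array(c['intrinsics']);T=np.array(c['pose'])
    P=np.stack([(u-K[0,2])/K[0,0]*d,-(v-K[1,2])/K[1,1]*d,-d],-1)
    return P@T[:3,:3].T+T[:3,3]
E
python3 - <<'E'
from h import *
a,_=snap('scene','s0.png');b,_=snap('top','t0.png')
for n in('scene','top'):
    c=r.get_calibration(n);print(n,{k:np.round(v,3).tolist() if k!='x' else v for k,v in c.items() if k in('intrinsics','pose')}, c.keys())
s=r.get_state();print(s)
E
```

```text
scene {'intrinsics': [[407.826, 0.0, 251.134], [0.0, 407.826, 190.072], [0.0, 0.0, 1.0]], 'pose': [[0.85, -0.358, 0.386, 0.966], [0.526, 0.598, -0.605, -0.727], [-0.015, 0.717, 0.697, 0.931], [0.0, 0.0, 0.0, 1.0]]} dict_keys(['intrinsics', 'pose'])
top {'intrinsics': [[478.63, 0.0, 249.485], [0.0, 478.63, 195.341], [0.0, 0.0, 1.0]], 'pose': [[-0.044, 0.976, -0.215, 0.225], [-0.999, -0.043, 0.009, -0.005], [-0.0, 0.215, 0.977, 1.427], [0.0, 0.0, 0.0, 1.0]]} dict_keys(['intrinsics', 'pose'])
{'clock': 0.1, 'q': array([-1.27718627,  0.6898502 , -0.19453804,  1.5662164 ,  0.15725971,
        0.90253455, -0.21510657]), 'qd': array([-0.00042451, -0.00017834,  0.0013685 , -0.00173941,  0.00032824,
        0.00011576,  0.0007711 ]), 'joint_torque': array([-2.53496670e-03, -5.28500175e+01, -1.27143122e+00, -1.53836578e+01,
       -5.25906275e-02,  2.06554629e-03,  5.06752656e-05]), 'tool_pos': array([0.16044038, 0.60347142, 0.23802815]), 'eef_rot': array([ 1.29512311e-01,  9.91577483e-01, -8.08283465e-04, -6.26430194e-05]), 'contact_force': array([-0.29860933, -0.28276732, -0.86334301]), 'moment': array([ 0.01274284, -0.00349322, -0.01031568]), 'finger_force': 0.0, 'opening': 1.0025208989290384}
```

View pics/s0.png

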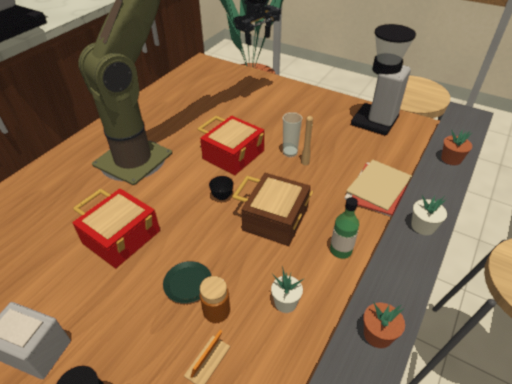

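View pics/t0.png

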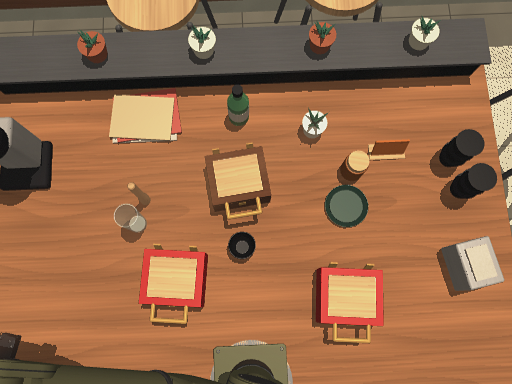

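The wooden chest is at scene (275,207) and top (238,178), with its loop at scene (246,190) and top (243,208). The look-alikes are the red chests at scene (233,143) and (117,227), top (173,278) and (350,297). The muddler is at scene (308,140), top (138,195), with the glass beside it. The saucer is at scene (188,282), top (346,206). Next I'll measure these and check the chest in a close crop.

```bash
python3 - <<'E'
from h import *
pt,dt=snap('top');ps,ds=snap('scene')
ct,cs=cloud('top',dt),cloud('scene',ds)
cv2.imwrite('pics/c1.png',np.hstack([cv2.resize(pt[130:240,100:290],None,fx=2.1,fy=2.1,interpolation=2),cv2.resize(ps[100:210+0,215:325],(231,231))][:1]+[cv2.resize(ps[100:250,215:335],(231,231))]))
for n,c,p in(('top',ct,pt),('scene',cs,ps)):
    hsv=cv2.cvtColor(p,cv2.COLOR_BGR2HSV)
    x,y,z=c[...,0],c[...,1],c[...,2]
    # lid region
    for nm,u0,u1,v0,v1 in ([('chest',200,275,140,225),('mud',125,152,178,210),('glass',112,148,200,235),('sauc',322,370,183,230)] if n=='top' else [('chest',230,312,172,242),('mud',301,314,112,168),('glass',280,301,110,158),('sauc',160,212,260,304)]):
        s=np.s_[v0:v1,u0:u1];Z=z[s];H=hsv[s]
        if nm=='chest':
            m=(Z>.08)&(Z<.11)
            gold=m&(H[...,0]>14)&(H[...,0]<30)&(H[...,1]>150)
            P=c[s][m];print(n,nm,m.sum(),np.median(P,0).round(4),cv2.minAreaRect((P[:,:2]*1000).astype(np.float32)))
            q=P[(P[:,0]<np.median(P[:,0])-.06)]
            P=c[s][gold];print('gold',len(P))
        elif nm=='mud':
            m=(Z>.03)&(Z<.25)
            P=c[s][m]
            for a in np.arange(.03,.22,.02):
                Q=P[(P[:,2]>a)&(P[:,2]<a+.02)]
                if len(Q):print(n,nm,a.round(2),len(Q),Q.mean(0).round(4),np.ptp(Q,0).round(3))
            print('max',P[:,2].max())
        elif nm=='glass':
            m=(Z>.03)&(Z<.25);P=c[s][m]
            if len(P):print(n,nm,len(P),P.min(0).round(3),P.max(0).round(3))
        else:
            m=(Z>.003)&(Z<.03)&(H[...,0]>60)&(H[...,0]<100)&(H[...,1]>60);P=c[s][m]
            (e,w,_)=cv2.minAreaRect((P[:,:2]*1000).astype(np.float32));print(n,nm,len(P),e,w,np.median(P[:,2]),P[:,2].max())
E
```

```text
top chest 3334 [0.5704 0.0136 0.0967] ((562.844482421875, 12.829689025878906), (211.490234375, 170.1279754638672), 7.2647600173950195)
gold 213
top mud 0.03 22 [0.5306 0.2901 0.0411] [0.027 0.021 0.016]
top mud 0.05 36 [0.5318 0.2922 0.0585] [0.027 0.025 0.019]
top mud 0.07 18 [0.531  0.2935 0.0812] [0.016 0.019 0.019]
top mud 0.09 28 [0.5125 0.3066 0.1006] [0.051 0.046 0.019]
top mud 0.11 35 [0.5135 0.3061 0.1207] [0.051 0.043 0.02 ]
top mud 0.13 35 [0.5123 0.3008 0.1425] [0.059 0.039 0.019]
top mud 0.15 25 [0.5172 0.2972 0.1579] [0.06  0.035 0.019]
top mud 0.17 44 [0.5346 0.2959 0.1834] [0.023 0.022 0.02 ]
top mud 0.19 22 [0.5373 0.2973 0.1916] [0.015 0.016 0.005]
max 0.19515108592806985
top glass 602 [0.433 0.286 0.031] [0.53  0.352 0.156]
top sauc 424 (492.5540771484375, -308.2622985839844) (124.48522186279297, 124.09317016601562) 0.009461374607382056 0.01814453945357597
scene chest 2548 [0.5805 0.0007 0.094 ] ((564.18994140625, 13.260665893554688), (208.8245849609375, 177.48863220214844), 7.341927528381348)
gold 214
scene mud 0.03 41 [0.5442 0.288  0.0396] [0.028 0.019 0.019]
scene mud 0.05 39 [0.5426 0.2895 0.0586] [0.021 0.02  0.018]
scene mud 0.07 31 [0.5434 0.2903 0.0795] [0.021 0.02  0.017]
scene mud 0.09 32 [0.5429 0.2903 0.0999] [0.018 0.015 0.019]
scene mud 0.11 37 [0.5373 0.2945 0.1204] [0.055 0.047 0.019]
scene mud 0.13 42 [0.5317 0.3001 0.1411] [0.063 0.058 0.02 ]
scene mud 0.15 37 [0.5422 0.2902 0.1607] [0.022 0.017 0.019]
scene mud 0.17 42 [0.5418 0.2925 0.1815] [0.018 0.023 0.02 ]
scene mud 0.19 1 [0.5463 0.2989 0.1903] [0. 0. 0.]
max 0.19027165525761136
scene glass 624 [0.435 0.285 0.03 ] [0.5   0.354 0.152]
scene sauc 936 (484.28192138671875, -309.59954833984375) (108.03653717041016, 123.02828216552734) 0.005041092040414752 0.012973518789861194
```

View pics/c1.png

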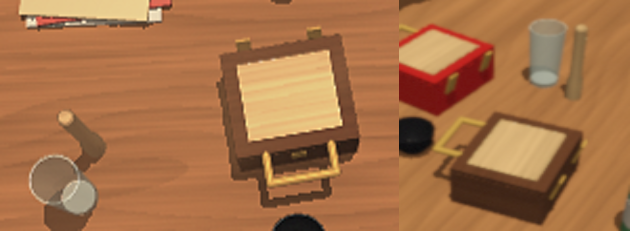

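The crop confirms the wooden chest, with the brass loop towards the robot at yaw about +7°, and the muddler behind the glass. Next I'll measure the loop, cup and saucer precisely.

```bash
python3 - <<'E'
from h import *
for n,b in(('top',(200,275,140,225)),('scene',(225,315,170,245))):
    p,d=snap(n);c=cloud(n,d);u0,u1,v0,v1=b;s=np.s_[v0:v1,u0:u1]
    P=c[s].reshape(-1,3);H=cv2.cvtColor(p,cv2.COLOR_BGR2HSV)[s].reshape(-1,3)
    k=(P[:,2]>.075)&(P[:,2]<.11);P=P[k];H=H[k]
    t=np.radians(7.3);X=np.array([np.cos(t),np.sin(t)]);Y=np.array([-X[1],X[0]])
    L=np.c_[P[:,:2]@X,P[:,:2]@Y,P[:,2]]
    h,e=np.histogram(L[:,0],np.arange(.42,.70,.01));print(n,list(zip(e.round(2),h)))
    bar=L[L[:,0]<L[:,0].min()+.014];print('bar',bar.mean(0),bar.min(0),bar.max(0))
    # bar direction from raw pts
    B=P[L[:,0]<L[:,0].min()+.014];w=np.polyfit(B[:,1],B[:,0],1);print('bar tilt deg',np.degrees(np.arctan(-w[0])))
    pan=L[(L[:,0]>L[:,0].min()+.047)];print('lid',pan.min(0),pan.max(0),np.median(pan[:,2]))
    print('lid pct',np.percentile(pan,[1,99],axis=0))
p,d=snap('top');c=cloud('top',d)
s=c[228:262,222:262].reshape(-1,3);s=s[(s[:,2]>.04)&(s[:,2]<.07)];print('cup',s.min(0),s.max(0))
gr=c[178:235,318:375];k=(gr[...,2]>.008)&(gr[...,2]<.02);print('saucer rim',cv2.minEnclosingCircle((gr[k][:,:2]*1000).astype(np.float32)))
for a,b,h in((346,206,.006),):print(plane('top',a,b,h))
hs=cv2.cvtColor(p,cv2.COLOR_BGR2HSV)[178:235,318:375];m=((hs[...,0]>60)&(hs[...,0]<100)&(hs[...,1]>60)).astype(np.uint8)
cn=max(cv2.findContours(m,0,1)[0],key=cv2.contourArea);e=cv2.fitEllipse(cn);print(e,plane('top',e[0][0]+318,e[0][1]+178,.011))
E
```

```text
top [(np.float64(0.42), np.int64(0)), (np.float64(0.43), np.int64(0)), (np.float64(0.44), np.int64(0)), (np.float64(0.45), np.int64(74)), (np.float64(0.46), np.int64(88)), (np.float64(0.47), np.int64(29)), (np.float64(0.48), np.int64(28)), (np.float64(0.49), np.int64(43)), (np.float64(0.5), np.int64(254)), (np.float64(0.51), np.int64(209)), (np.float64(0.52), np.int64(208)), (np.float64(0.53), np.int64(199)), (np.float64(0.54), np.int64(203)), (np.float64(0.55), np.int64(201)), (np.float64(0.56), np.int64(197)), (np.float64(0.57), np.int64(199)), (np.float64(0.58), np.int64(194)), (np.float64(0.59), np.int64(200)), (np.float64(0.6), np.int64(193)), (np.float64(0.61), np.int64(201)), (np.float64(0.62), np.int64(192)), (np.float64(0.63), np.int64(187)), (np.float64(0.64), np.int64(183)), (np.float64(0.65), np.int64(43)), (np.float64(0.66), np.int64(38)), (np.float64(0.67), np.int64(0)), (np.float64(0.68), np.int64(0))]
bar [ 0.46022441 -0.05961598  0.09579303] [ 0.45405552 -0.10890231  0.08666784] [ 0.4676202  -0.00844864  0.10411862]
bar tilt deg 7.359387514954821
lid [ 0.50106332 -0.
[... 1060 characters left out ...]
0)), (np.float64(0.68), np.int64(0))]
bar [ 0.46438537 -0.06373461  0.09266387] [ 0.45628279 -0.11135211  0.08442486] [ 0.4700163  -0.01318912  0.0973925 ]
bar tilt deg 7.108379218840496
lid [ 0.50336635 -0.14734625  0.07512204] [0.66682787 0.02669513 0.10043327] 0.09402084817714301
lid pct [[ 0.50521906 -0.14586293  0.07647196]
 [ 0.66146219  0.02284265  0.09839338]]
cup [ 0.34393051 -0.02792524  0.04026428] [0.42037935 0.05010911 0.06068502]
saucer rim ((479.0527648925781, -303.8280334472656), 104.30459594726562)
[ 0.49138027 -0.30895784  0.006     ]
((28.23175621032715, 27.139667510986328), (39.395782470703125, 41.756675720214844), 117.63642883300781) [ 0.49304771 -0.30881709  0.011     ]
```

Request:
{"fn": "step_arm", "kwargs": {
  "series": [
    [22, -43, -2, 0, 0, -0.0845, 0.66],
    [22, -43, -2, 0, 0, -0.0845, 0.66],
    [22, -43, -2, 0, 0, -0.0845, 0.66],
    [22, -43, -2, 0, 0, -0.0845, 0.66],
    [22, -43, -2, 0, 0, -0.0845, 0.66],
    [22, -43, -2, 0, 0, -0.0845, 0.66],
    [22, -43, -2, 0, 0, -0.0845, 0.66],
    [22, -43, -2, 0, 0, -0.0845, 0.66],
    [22, -43, -2, 0, 0, -0.0845, 0.66],
    [22, -43, -2, 0, 0, -0.0845, 0.66],
    [22, -43, -2, 0, 0, -0.0845, 0.66],
    [22, -43, -2, 0, 0, -0.0845, 0.66],
    [22, -43, -2, 0, 0, -0.0845, 0.66],
    [22, -43, -2, 0, 0, -0.0845, 0.66],
    [0, 0, 0, 0, 0, 0, 0.66],
    [0, 0, 0, 0, 0, 0, 0.66]
  ],
  "force": 15
}}

```text
clock: 1.95
tool_pos: [0.4687, 0.0012, 0.2107]
eef_rot: [0.661, 0.75, 0.0, 0.0]
contact_force: [-0.5, -0.2, -0.6]
opening: 0.336
finger_force: 0.0
```

```bash
python3 - <<'E'
from h import *
p,_=snap('top');q,_=snap('scene')
cv2.imwrite('pics/c2.png',np.hstack([cv2.resize(p[130:260,180:310],(400,400)),cv2.resize(q[110:240,180:310],(400,400))]))
E
```

```text
(no output)
```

View pics/c2.png

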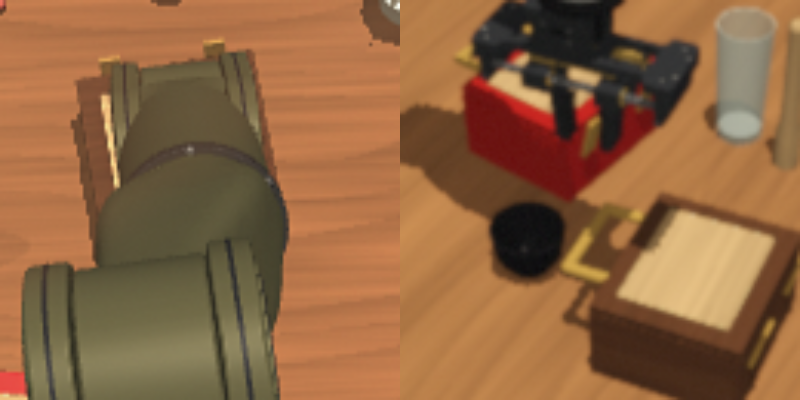

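The gripper hangs above the loop in line with it, the fingers at c2 (585,130), and the cup is clear. Descending.

Request:
{"fn": "step_arm", "kwargs": {
  "series": [
    [-1, -1, -25, 0, 0, 0, 0.66],
    [-1, -1, -25, 0, 0, 0, 0.66],
    [0, 0, -25, 0, 0, 0, 0.66],
    [0, 0, -20, 0, 0, 0, 0.66],
    [0, 0, -15, 0, 0, 0, 0.66],
    [0, 0, -15, 0, 0, 0, 0.66],
    [0, 0, -12, 0, 0, 0, 0.66],
    [0, 0, 0, 0, 0, 0, 0.66]
  ]
}}

```text
clock: 2.85
tool_pos: [0.4656, 0.0015, 0.0727]
eef_rot: [0.659, 0.752, -0.001, -0.001]
contact_force: [-0.2, -0.5, 0.2]
opening: 0.341
finger_force: 0.0
```

Request:
{"fn": "step_arm", "kwargs": {
  "series": [
    [0, 0, 0, 0, 0, 0, 0.9],
    [0, 0, 0, 0, 0, 0, 0.95],
    [0, 0, 0, 0, 0, 0, 1],
    [0, 0, 0, 0, 0, 0, 1],
    [0, 0, 0, 0, 0, 0, 1]
  ],
  "force": 15
}}

```text
clock: 3.35
tool_pos: [0.4648, 0.0001, 0.0742]
eef_rot: [0.66, 0.751, -0.001, -0.001]
contact_force: [-5.8, 1.0, 6.4]
opening: 0.127
finger_force: 15.1
```

```bash
python3 - <<'E'
from h import *
q,_=snap('scene');cv2.imwrite('pics/c3.png',cv2.resize(q[110:240,180:310],(400,400)))
print(r.get_state()['contact_force'])
# arc: bar relative to hinge
R=190;X=np.array([np.cos(np.radians(7.3)),np.sin(np.radians(7.3))])
th=1.82*(1-np.cos(np.linspace(0,np.pi,33)))/2
d=np.c_[-R*np.cos(th),R*np.sin(th)];D=np.diff(d,axis=0)
print([[int(round(v)) for v in(a*X[0],a*X[1],b)] for a,b in D])
E
```

```text
[-5.28982722  1.54742808  6.0987958 ]
[[0, 0, 1], [0, 0, 2], [0, 0, 4], [0, 0, 6], [1, 0, 7], [1, 0, 9], [2, 0, 10], [3, 0, 11], [4, 0, 12], [5, 1, 13], [6, 1, 13], [8, 1, 13], [9, 1, 13], [10, 1, 13], [12, 1, 12], [13, 2, 11], [14, 2, 10], [14, 2, 8], [15, 2, 7], [15, 2, 6], [15, 2, 4], [14, 2, 3], [13, 2, 2], [12, 2, 1], [11, 1, 0], [10, 1, -1], [9, 1, -1], [7, 1, -1], [6, 1, -1], [4, 1, -1], [2, 0, -1], [1, 0, 0]]
```

View pics/c3.png

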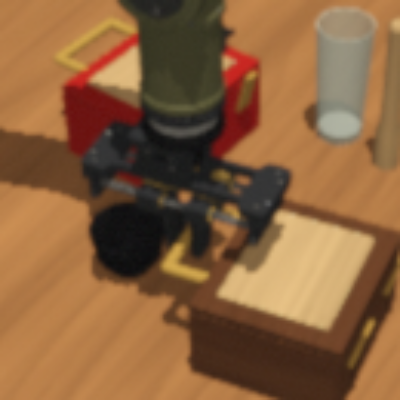

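Opening is 11 mm with 15 N: the bar is held (c3 at 190,250). Lifting along the arc.

Request:
{"fn": "step_arm", "kwargs": {
  "series": [
    [0, 0, 2, 0, 0, 0, 1],
    [0, 0, 4, 0, 0, 0, 1],
    [0, 0, 7, 0, 0, 0, 1],
    [1, 0, 7, 0, 0, 0, 1],
    [1, 0, 9, 0, 0, 0, 1],
    [2, 0, 10, 0, 0, 0, 1],
    [3, 0, 11, 0, 0, 0, 1],
    [4, 0, 12, 0, 0, 0, 1],
    [5, 1, 13, 0, 0, 0, 1],
    [6, 1, 13, 0, 0, 0, 1],
    [8, 1, 13, 0, 0, 0, 1],
    [9, 1, 13, 0, 0, 0, 1]
  ]
}}

```text
clock: 4.6
tool_pos: [0.504, 0.0051, 0.1889]
eef_rot: [0.66, 0.751, -0.001, -0.002]
contact_force: [-5.1, 3.1, 1.0]
opening: 0.13
finger_force: 15.0
```

Request:
{"fn": "step_arm", "kwargs": {
  "series": [
    [10, 1, 13, 0, 0, 0, 1],
    [12, 1, 12, 0, 0, 0, 1],
    [13, 2, 11, 0, 0, 0, 1],
    [14, 2, 10, 0, 0, 0, 1],
    [14, 2, 8, 0, 0, 0, 1],
    [15, 2, 7, 0, 0, 0, 1],
    [15, 2, 6, 0, 0, 0, 1],
    [15, 2, 4, 0, 0, 0, 1],
    [14, 2, 3, 0, 0, 0, 1],
    [13, 2, 2, 0, 0, 0, 1],
    [12, 2, 1, 0, 0, 0, 1]
  ]
}}

```text
clock: 5.7
tool_pos: [0.6544, 0.024, 0.266]
eef_rot: [0.661, 0.751, 0.001, 0.001]
contact_force: [-0.3, -0.0, -5.2]
opening: 0.133
finger_force: 15.0
```

Request:
{"fn": "step_arm", "kwargs": {
  "series": [
    [9, 1, 0, 0, 0, 0, 1],
    [8, 1, 0, 0, 0, 0, 1],
    [7, 1, -1, 0, 0, 0, 1],
    [6, 1, -1, 0, 0, 0, 1],
    [5, 1, -1, 0, 0, 0, 1],
    [3, 0, -1, 0, 0, 0, 1],
    [2, 0, -1, 0, 0, 0, 1],
    [2, 0, 0, 0, 0, 0, 1],
    [1, 0, 0, 0, 0, 0, 1],
    [0, 0, 0, 0, 0, 0, 1]
  ]
}}

```text
clock: 6.7
tool_pos: [0.6964, 0.0295, 0.2606]
eef_rot: [0.66, 0.751, 0.001, 0.001]
contact_force: [1.5, 1.2, 5.2]
opening: 0.13
finger_force: 15.0
```

Request:
{"fn": "step_arm", "kwargs": {
  "series": [
    [1, 0, 0, 0, 0, 0, 1],
    [1, 0, 0, 0, 0, 0, 1],
    [1, 0, 0, 0, 0, 0, 1],
    [0, 0, 0, 0, 0, 0, 1]
  ]
}}

```text
clock: 7.1
tool_pos: [0.6988, 0.0297, 0.2599]
eef_rot: [0.66, 0.751, 0.001, -0.0]
contact_force: [1.2, 1.9, 4.7]
opening: 0.13
finger_force: 15.0
```

Request:
{"fn": "step_arm", "kwargs": {
  "series": [
    [1, 0, 0, 0, 0, 0, 1],
    [1, 0, -1, 0, 0, 0, 1],
    [1, 0, 0, 0, 0, 0, 1],
    [1, 0, 0, 0, 0, 0, 1],
    [0, 0, 0, 0, 0, 0, 1]
  ]
}}

```text
clock: 7.6
tool_pos: [0.7011, 0.0299, 0.2592]
eef_rot: [0.66, 0.751, -0.001, -0.002]
contact_force: [-3.5, 2.6, 10.3]
opening: 0.131
finger_force: 15.0
```

```bash
python3 - <<'E'
from h import *
q,_=snap('scene');cv2.imwrite('pics/c4.png',cv2.resize(q[60:260,180:380],(600,600)))
E
```

```text
(no output)
```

View pics/c4.png

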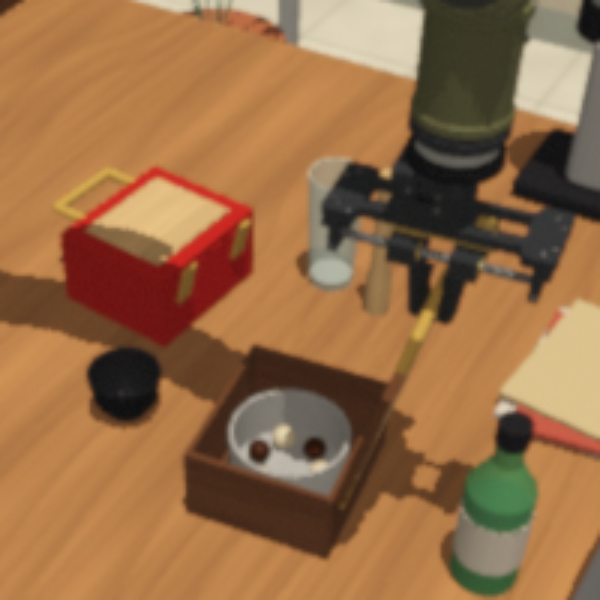

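The lid stands open, leaning back at c4 (405,370) with the stop now pushing on the tool, and the balls are visible in the pan at (290,450). Now I'll release and rise.

Request:
{"fn": "step_arm", "kwargs": {
  "series": [
    [0, 0, 0, 0, 0, 0, 0.8],
    [0, 0, 0, 0, 0, 0, 0.7],
    [0, 0, 0, 0, 0, 0, 0.6],
    [0, 0, 0, 0, 0, 0, 0.6],
    [0, 0, 20, 0, 0, 0, 0.6],
    [0, 0, 30, 0, 0, 0, 0.6],
    [0, 0, 30, 0, 0, 0, 0.6]
  ]
}}

```text
clock: 8.35
tool_pos: [0.7021, 0.0288, 0.3389]
eef_rot: [0.661, 0.751, -0.001, -0.001]
contact_force: [-0.2, 0.3, -0.6]
opening: 0.4
finger_force: 0.0
```

```bash
python3 - <<'E'
from h import *
print(r.get_state()['q'].round(2))
p,d=snap('scene');c=cloud('scene',d)
s=c[105:170,280:318].reshape(-1,3);s=s[(s[:,2]>.04)&(s[:,2]<.2)];k=np.abs(s[:,0]-.542)+np.abs(s[:,1]-.29)<.03
print(s[k].mean(0),s[k][:,2].max())
# lid angle from points
l=c[60:260,180:380].reshape(-1,3);X=np.array([.9919,.1271]);lx=l[:,:2]@X;ly=l[:,:2]@[-.1271,.9919]
m=(lx>.62)&(lx<.72)&(ly>-.15)&(ly<.03)&(l[:,2]>.11)&(l[:,2]<.28);w=np.polyfit(l[m][:,2],lx[m],1);print(m.sum(),'lean',np.degrees(np.arctan(w[0])))
E
```

```text
[-0.13  0.72  0.06  1.16 -0.04  1.26  0.05]
[0.54292731 0.28977329 0.11211525] 0.18792737653447744
393 lean 12.320491854355673
```

Request:
{"fn": "step_arm", "kwargs": {
  "series": [
    [-14, 22, 0, 0, 0, 0.131, 0.4],
    [-14, 22, 0, 0, 0, 0.131, 0.4],
    [-14, 22, 0, 0, 0, 0.131, 0.4],
    [-14, 22, 0, 0, 0, 0.131, 0.4],
    [-14, 22, 0, 0, 0, 0.131, 0.4],
    [-14, 22, -10, 0, 0, 0.131, 0.4],
    [-14, 22, -20, 0, 0, 0.131, 0.4],
    [-14, 23, -20, 0, 0, 0.131, 0.4],
    [-13, 23, -20, 0, 0, 0.131, 0.4],
    [-13, 23, -15, 0, 0, 0.131, 0.4],
    [-13, 23, -10, 0, 0, 0.131, 0.4],
    [-13, 23, -4, 0, 0, 0.13, 0.4],
    [0, 0, 0, 0, 0, 0, 0.4],
    [0, 0, 0, 0, 0, 0, 0.4]
  ],
  "force": 25
}}

```text
clock: 9.8
tool_pos: [0.5387, 0.2978, 0.2396]
eef_rot: [-0.064, 0.998, -0.0, 0.0]
contact_force: [0.8, -1.0, 0.3]
opening: 0.601
finger_force: 0.0
```

```bash
python3 - <<'E'
from h import *
p,_=snap('top');q,_=snap('scene')
cv2.imwrite('pics/c5.png',np.hstack([cv2.resize(p[110:240,180:310],(390,390)),cv2.resize(q[60:190,240:370],(390,390))]))
E
```

```text
(no output)
```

View pics/c5.png

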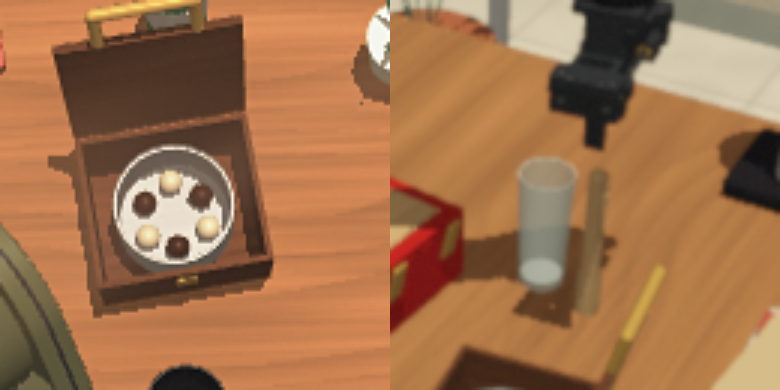

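The top crop shows six balls in a ring: cream at (170,182), (208,228), (147,237) and dark at (201,196), (178,247), (144,204). The lid rests open. In the scene crop the fingers hang right above the muddler (597,150). Descending and gripping.

Request:
{"fn": "step_arm", "kwargs": {
  "series": [
    [0, 0, -25, 0, 0, 0, 0.4],
    [0, 0, -25, 0, 0, 0, 0.4],
    [0, 0, -25, 0, 0, 0, 0.4],
    [0, 0, -20, 0, 0, 0, 0.4],
    [0, 0, -13, 0, 0, 0, 0.4],
    [0, 0, 0, 0, 0, 0, 0.4],
    [0, 0, 0, 0, 0, 0, 0.55],
    [0, 0, 0, 0, 0, 0, 0.65],
    [0, 0, 0, 0, 0, 0, 0.8],
    [0, 0, 0, 0, 0, 0, 0.9],
    [0, 0, 0, 0, 0, 0, 1],
    [0, 0, 0, 0, 0, 0, 1]
  ],
  "force": 25
}}

```text
clock: 11.1
tool_pos: [0.539, 0.2979, 0.1324]
eef_rot: [-0.064, 0.998, -0.0, 0.001]
contact_force: [0.1, -2.0, 4.9]
opening: 0.241
finger_force: 25.0
```

```bash
python3 - <<'E'
from h import *
p,d=snap('top');cv2.imwrite('pics/t1.png',p)
C=plane('top',175/3+180,216/3+110,.022);print('ring centre',C)
X=np.array([.9919,.1271]);Y=np.array([-.1271,.9919])
Cp=.578*X-.060*Y;print('pan by chest',Cp)
B=[(170,182),(201,196),(208,228),(178,247),(147,237),(144,204)]
W=[plane('top',u/3+180,v/3+110,.022)[:2] for u,v in B];np.save('b0.npy',W)
for w in W:
    e=w-Cp;print((w*1000).round(),'r',round(np.hypot(*e)*1000),'ang',np.degrees(np.arctan2(e@Y,e@X)).round())
# pan rim: bright grey points at z~.066
c=cloud('top',d);s=c[150:210,205:270].reshape(-1,3);k=(abs(s[:,2]-.066)<.004)&(np.hypot(*(s[:,:2]-Cp).T)<.075)
P=s[k][:,:2];A=np.c_[2*P,np.ones(len(P))];q=np.linalg.lstsq(A,(P**2).sum(1),rcond=None)[0];print('pan fit',q[:2],np.sqrt(q[2]+q[0]**2+q[1]**2),k.sum())
E
```

```text
ring centre [0.57638076 0.01330551 0.022     ]
pan by chest [0.5809442 0.0139498]
[612.  17.] r 31 ang -2.0
[596. -14.] r 32 ang -69.0
[562. -19.] r 38 ang -126.0
[544.  12.] r 37 ang 176.0
[556.  42.] r 38 ang 124.0
[590.  44.] r 32 ang 66.0
pan fit [0.5805164  0.01496693] 0.05893700400220098 169
```

Request:
{"fn": "step_arm", "kwargs": {
  "series": [
    [0, 0, 12, 0, 0, 0, 1],
    [0, 0, 24, 0, 0, 0, 1],
    [0, 0, 26, 0, 0, 0, 1],
    [0, 0, 26, 0, 0, 0, 1],
    [0, 0, 22, 0, 0, 0, 1],
    [2, -12, 0, 0, 0, 0, 1],
    [4, -26, 0, 0, 0, 0, 1],
    [5, -34, 0, 0, 0, 0, 1],
    [5, -34, 0, 0, 0, 0, 1],
    [5, -34, 0, 0, 0, 0, 1],
    [5, -34, 0, 0, 0, 0, 1],
    [5, -34, 0, 0, 0, 0, 1],
    [4, -34, 0, 0, 0, 0, 1],
    [3, -27, 0, 0, 0, 0, 1],
    [2, -15, 0, 0, 0, 0, 1],
    [0, 0, 0, 0, 0, 0, 1],
    [0, 0, 0, 0, 0, 0, 1]
  ]
}}

```text
clock: 12.85
tool_pos: [0.5781, 0.0155, 0.2414]
eef_rot: [-0.065, 0.998, 0.001, -0.0]
contact_force: [0.5, -0.3, -0.3]
opening: 0.239
finger_force: 25.0
```

```bash
python3 - <<'E'
from h import *
q,d=snap('scene');cv2.imwrite('pics/c6.png',cv2.resize(q[90:250,200:360],(560,560)))
c=cloud('scene',d);s=c[90:250,200:360].reshape(-1,3)
t=r.get_state()['tool_pos'];k=(np.hypot(s[:,0]-t[0],s[:,1]-t[1])<.03)&(s[:,2]>.1)&(s[:,2]<.23);P=s[k]
for a in np.arange(.1,.23,.02):
    Q=P[(P[:,2]>a)&(P[:,2]<a+.02)]
    if len(Q):print(a.round(2),len(Q),Q.mean(0).round(4),Q[:,2].min())
E
```

```text
0.1 30 [0.5836 0.0056 0.1136] 0.10700646037342909
0.12 54 [0.5837 0.0058 0.1301] 0.12036237340822598
0.14 63 [0.583  0.0065 0.1505] 0.14035286478826126
0.16 51 [0.5821 0.0081 0.1686] 0.1602773862539234
0.18 47 [0.5822 0.0084 0.1901] 0.1803833885262186
0.2 43 [0.5818 0.0087 0.2102] 0.2005035462400251
0.22 24 [0.582  0.008  0.2254] 0.22008595996590363
```

View pics/c6.png

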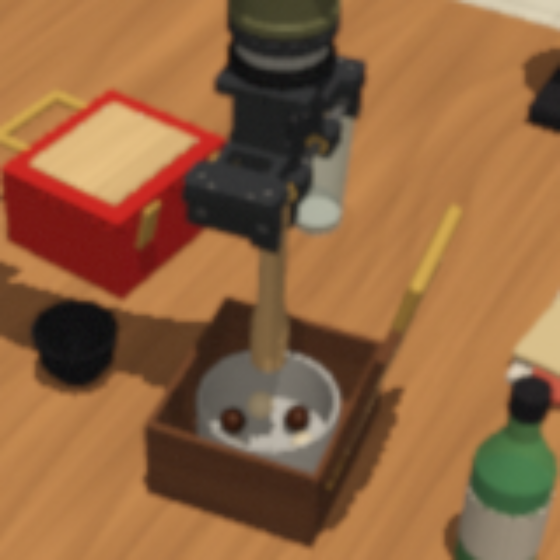

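The muddler hangs upright with its foot centred over the pan (c6 270,365), and the ball ring is open in the middle. Lowering it.

Request:
{"fn": "step_arm", "kwargs": {
  "series": [
    [0, -1, -15, 0, 0, 0, 1],
    [0, 0, -22, 0, 0, 0, 1],
    [0, 0, -22, 0, 0, 0, 1],
    [0, 0, -17, 0, 0, 0, 1],
    [0, 0, -12, 0, 0, 0, 1],
    [0, 0, -8, 0, 0, 0, 1],
    [0, 0, 0, 0, 0, 0, 1]
  ]
}}

```text
clock: 13.6
tool_pos: [0.5781, 0.0139, 0.1451]
eef_rot: [-0.065, 0.998, 0.0, -0.001]
contact_force: [-0.2, -0.4, 0.0]
opening: 0.246
finger_force: 25.0
```

```bash
python3 - <<'E'
from h import *
C=np.array([.5795,.0145])*1000;R=32
st=r.get_state();p=st['tool_pos'][:2]*1000;print(st['tool_pos'],st['contact_force'])
a=np.radians(7.3+150+12*np.arange(0,65));T=C+R*np.c_[np.cos(a),np.sin(a)]
s=T[0]-p;print('out',s.round(1))
I=np.round(T-T[0]).astype(int);print(np.diff(I,axis=0).tolist())
E
```

```text
[0.57807755 0.01394903 0.14506742] [-0.22826913 -0.44816205  0.04417552]
out [-28.1  12.9]
[[-2, -6], [0, -7], [0, -7], [3, -6], [3, -6], [5, -5], [5, -3], [6, -3], [7, -1], [7, 0], [6, 1], [6, 3], [5, 4], [5, 5], [3, 6], [2, 7], [1, 6], [-1, 7], [-3, 6], [-3, 6], [-5, 5], [-5, 4], [-6, 2], [-7, 2], [-7, -1], [-6, -1], [-6, -3], [-5, -4], [-5, -5], [-3, -6], [-2, -6], [0, -7], [0, -7], [3, -6], [3, -6], [5, -5], [5, -3], [6, -3], [7, -1], [7, 0], [6, 1], [6, 3], [5, 4], [5, 5], [3, 6], [2, 7], [1, 6], [-1, 7], [-3, 6], [-3, 6], [-5, 5], [-5, 4], [-6, 2], [-7, 2], [-7, -1], [-6, -1], [-6, -3], [-5, -4], [-5, -5], [-3, -6], [-2, -6], [0, -7], [0, -7], [3, -6]]
```

Request:
{"fn": "step_arm", "kwargs": {
  "series": [
    [-5, 2, 0, 0, 0, 0, 1],
    [-6, 3, 0, 0, 0, 0, 1],
    [-6, 3, 0, 0, 0, 0, 1],
    [-6, 3, 0, 0, 0, 0, 1],
    [-5, 2, 0, 0, 0, 0, 1],
    [0, 0, 0, 0, 0, 0, 1],
    [-2, -6, 0, 0, 0, 0, 1],
    [0, -7, 0, 0, 0, 0, 1],
    [0, -7, 0, 0, 0, 0, 1],
    [3, -6, 0, 0, 0, 0, 1],
    [3, -6, 0, 0, 0, 0, 1],
    [5, -5, 0, 0, 0, 0, 1]
  ]
}}

```text
clock: 14.8
tool_pos: [0.5594, -0.0081, 0.1457]
eef_rot: [-0.065, 0.998, 0.002, -0.0]
contact_force: [0.8, 7.1, -0.6]
opening: 0.243
finger_force: 25.2
```

Request:
{"fn": "step_arm", "kwargs": {
  "series": [
    [5, -3, 0, 0, 0, 0, 1],
    [6, -3, 0, 0, 0, 0, 1],
    [7, -1, 0, 0, 0, 0, 1],
    [7, 0, 0, 0, 0, 0, 1],
    [6, 1, 0, 0, 0, 0, 1],
    [6, 3, 0, 0, 0, 0, 1],
    [5, 4, 0, 0, 0, 0, 1],
    [5, 5, 0, 0, 0, 0, 1]
  ]
}}

```text
clock: 15.6
tool_pos: [0.6039, -0.0042, 0.1447]
eef_rot: [-0.064, 0.998, 0.0, -0.003]
contact_force: [-3.3, 0.7, 0.9]
opening: 0.243
finger_force: 25.0
```

```bash
python3 - <<'E'
from h import *
q,_=snap('scene');p,_=snap('top')
cv2.imwrite('pics/c7.png',np.hstack([cv2.resize(q[90:250,200:360],(480,480)),cv2.resize(p[110:240,190:290],(320,480))[:480]]))
E
```

```text
(no output)
```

View pics/c7.png

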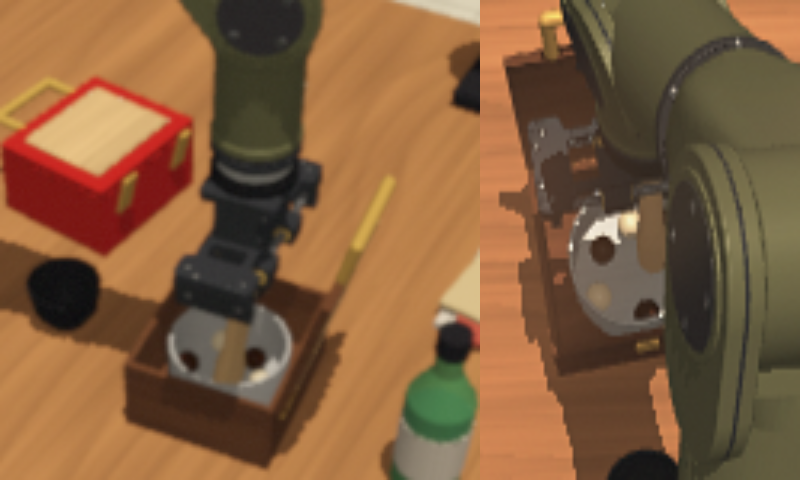

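The muddler is stirring at c7 (235,350) and the balls I can see are in the pan. Continuing round.

Request:
{"fn": "step_arm", "kwargs": {
  "series": [
    [3, 6, 0, 0, 0, 0, 1],
    [2, 7, 0, 0, 0, 0, 1],
    [1, 6, 0, 0, 0, 0, 1],
    [-1, 7, 0, 0, 0, 0, 1],
    [-3, 6, 0, 0, 0, 0, 1],
    [-3, 6, 0, 0, 0, 0, 1],
    [-5, 5, 0, 0, 0, 0, 1],
    [-5, 4, 0, 0, 0, 0, 1],
    [-6, 2, 0, 0, 0, 0, 1],
    [-7, 2, 0, 0, 0, 0, 1],
    [-7, -1, 0, 0, 0, 0, 1],
    [-6, -1, 0, 0, 0, 0, 1],
    [-6, -3, 0, 0, 0, 0, 1],
    [-5, -4, 0, 0, 0, 0, 1],
    [-5, -5, 0, 0, 0, 0, 1],
    [-3, -6, 0, 0, 0, 0, 1],
    [-2, -6, 0, 0, 0, 0, 1]
  ]
}}

```text
clock: 17.4
tool_pos: [0.548, 0.0206, 0.1458]
eef_rot: [-0.064, 0.998, 0.001, -0.0]
contact_force: [-0.9, 0.4, -0.9]
opening: 0.241
finger_force: 24.9
```

```bash
cat > tilt.py <<'E'
from h import *
from scipy.spatial.transform import Rotation as Ro
q,d=snap('scene');c=cloud('scene',d);hs=cv2.cvtColor(q,cv2.COLOR_BGR2HSV)
t=r.get_state()['tool_pos'];s=c.reshape(-1,3);h=hs.reshape(-1,3)
k=(np.hypot(s[:,0]-t[0],s[:,1]-t[1])<.045)&(s[:,2]>t[2]-.13)&(s[:,2]<t[2]+.0)&(h[:,1]>60)&(h[:,2]>90)
P=s[k]
for a in np.arange(t[2]-.13,t[2],.02):
    Q=P[(P[:,2]>a)&(P[:,2]<a+.02)]
    if len(Q)>5:print(round(a-t[2],3),len(Q),((np.median(Q,0)-t)*1000).round(1))
E
python3 tilt.py
```

```text
-0.13 42 [  24.4   -7.  -119.1]
-0.11 46 [  22.2   -8.6 -100.1]
-0.09 60 [ 21.5  -5.8 -81.3]
-0.07 39 [ 17.5  -5.2 -59.8]
-0.05 36 [ 15.1  -5.2 -38.7]
-0.03 40 [ 12.8  -5.6 -20.9]
-0.01 12 [13.  -0.6 -4.6]
```

The foot lags by about 20 mm (a tilt of 0.1 rad in the pads). I'll grip harder, level the muddler by turning the tool, then recentre and stir complete rounds afresh.

Request:
{"fn": "step_arm", "kwargs": {
  "series": [
    [0, 0, 0, 0, 0, 0, 1],
    [0, 0, 0, 0, 0, 0, 1],
    [0, 0, 0, 0, 0.03, 0, 1],
    [0, 0, 0, 0, 0.04, 0, 1],
    [0, 0, 0, 0, 0.03, 0, 1],
    [0, 0, 0, 0, 0, 0, 1]
  ],
  "force": 58
}}

```text
clock: 18.05
tool_pos: [0.5519, 0.0186, 0.1459]
eef_rot: [-0.063, 0.997, 0.002, -0.047]
contact_force: [3.1, -4.5, -0.7]
opening: 0.235
finger_force: 57.9
```

```bash
python3 tilt.py; python3 -c "
from h import *
p,_=snap('top');q,_=snap('scene')
cv2.imwrite('pics/c8.png',np.hstack([cv2.resize(q[130:250,220:340],(400,400)),cv2.resize(p[130:230,190:290],(400,400))]))"
```

```text
-0.13 46 [  12.2   -9.7 -120.1]
-0.11 46 [  14.   -10.  -100.5]
-0.09 56 [ 11.9  -8.3 -80.6]
-0.07 34 [ 12.5  -7.6 -60.4]
-0.05 35 [ 10.6  -8.2 -40. ]
-0.03 27 [ 12.8  -6.  -25.3]
```

View pics/c8.png

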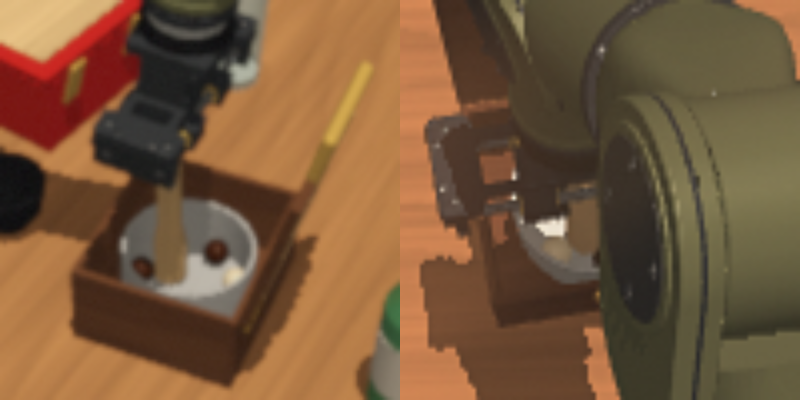

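Upright again: the muddler is at c8 (170,230), with balls visible at (145,267), (215,250) and (233,275). Generating a round path that spirals out from here.

```bash
cat > gen.py <<'E'
from h import *
import sys
# args: foot offset x,y from TCP (mm), start angle auto, end angle deg, R
ox,oy,end,R=map(float,sys.argv[1:5]);C=np.array([579.5,14.5])
p=r.get_state()['tool_pos'][:2]*1000+[ox,oy];e=p-C;r0=np.hypot(*e);a0=np.degrees(np.arctan2(e[1],e[0]))%360
n=int(np.ceil((end-a0)/12));a=np.linspace(a0,end,n+1);rr=np.minimum(R,r0+(R-r0)*(a-a0)/100)
T=C+rr[:,None]*np.c_[np.cos(np.radians(a)),np.sin(np.radians(a))]
I=np.round(T-T[0]).astype(int);D=np.diff(I,axis=0);print(r0,a0,n);print([[int(x),int(y),0,0,0,0,1] for x,y in D])
E
python3 gen.py 7 0 367 31
```

```text
21.39139997482597 168.8114798879457 17
[[-2, -4, 0, 0, 0, 0, 1], [0, -5, 0, 0, 0, 0, 1], [0, -5, 0, 0, 0, 0, 1], [2, -5, 0, 0, 0, 0, 1], [3, -5, 0, 0, 0, 0, 1], [3, -4, 0, 0, 0, 0, 1], [5, -4, 0, 0, 0, 0, 1], [6, -2, 0, 0, 0, 0, 1], [6, -1, 0, 0, 0, 0, 1], [6, 1, 0, 0, 0, 0, 1], [6, 2, 0, 0, 0, 0, 1], [5, 4, 0, 0, 0, 0, 1], [5, 4, 0, 0, 0, 0, 1], [3, 5, 0, 0, 0, 0, 1], [3, 6, 0, 0, 0, 0, 1], [1, 6, 0, 0, 0, 0, 1], [0, 7, 0, 0, 0, 0, 1]]
```

Request:
{"fn": "step_arm", "kwargs": {
  "series": [
    [-2, -4, 0, 0, 0, 0, 1],
    [0, -5, 0, 0, 0, 0, 1],
    [0, -5, 0, 0, 0, 0, 1],
    [2, -5, 0, 0, 0, 0, 1],
    [3, -5, 0, 0, 0, 0, 1],
    [3, -4, 0, 0, 0, 0, 1],
    [5, -4, 0, 0, 0, 0, 1],
    [6, -2, 0, 0, 0, 0, 1],
    [6, -1, 0, 0, 0, 0, 1],
    [6, 1, 0, 0, 0, 0, 1],
    [6, 2, 0, 0, 0, 0, 1],
    [5, 4, 0, 0, 0, 0, 1],
    [5, 4, 0, 0, 0, 0, 1],
    [3, 5, 0, 0, 0, 0, 1],
    [3, 6, 0, 0, 0, 0, 1],
    [1, 6, 0, 0, 0, 0, 1],
    [0, 7, 0, 0, 0, 0, 1]
  ]
}}

```text
clock: 19.9
tool_pos: [0.5972, 0.0176, 0.1445]
eef_rot: [-0.064, 0.996, 0.001, -0.054]
contact_force: [-5.4, -5.7, -0.5]
opening: 0.241
finger_force: 58.0
```

```bash
python3 tilt.py;  python3 gen.py 7 0 547 31
```

```text
-0.13 32 [  10.3  -10.4 -116.2]
-0.11 57 [ 11.4 -11.4 -98.9]
-0.09 55 [  7.1  -9.5 -80.4]
-0.07 36 [  7.1  -8.7 -60.1]
-0.05 37 [  7.6  -8.  -40.2]
-0.03 18 [  5.2  -8.8 -25.9]
24.64726950056789 8.612985272224606 45
[[-1, 5, 0, 0, 0, 0, 1], [-1, 5, 0, 0, 0, 0, 1], [-3, 5, 0, 0, 0, 0, 1], [-4, 4, 0, 0, 0, 0, 1], [-5, 4, 0, 0, 0, 0, 1], [-5, 2, 0, 0, 0, 0, 1], [-7, 1, 0, 0, 0, 0, 1], [-6, 0, 0, 0, 0, 0, 1], [-6, -2, 0, 0, 0, 0, 1], [-6, -3, 0, 0, 0, 0, 1], [-4, -5, 0, 0, 0, 0, 1], [-4, -5, 0, 0, 0, 0, 1], [-2, -6, 0, 0, 0, 0, 1], [-1, -7, 0, 0, 0, 0, 1], [0, -6, 0, 0, 0, 0, 1], [2, -6, 0, 0, 0, 0, 1], [2, -6, 0, 0, 0, 0, 1], [4, -5, 0, 0, 0, 0, 1], [5, -4, 0, 0, 0, 0, 1], [6, -3, 0, 0, 0, 0, 1], [6, -2, 0, 0, 0, 0, 1], [7, -1, 0, 0, 0, 0, 1], [6, 1, 0, 0, 0, 0, 1], [6, 2, 0, 0, 0, 0, 1], [6, 4, 0, 0, 0, 0, 1], [4, 4, 0, 0, 0, 0, 1], [4, 6, 0, 0, 0, 0, 1], [2, 6, 0, 0, 0, 0, 1], [2, 6, 0, 0, 0, 0, 1], [-1, 6, 0, 0, 0, 0, 1], [-1, 7, 0, 0, 0, 0, 1], [-3, 5, 0, 0, 0, 0, 1], [-4, 6, 0, 0, 0, 0, 1], [-5, 4, 0, 0, 0, 0, 1], [-5, 3, 0, 0, 0, 0, 1], [-7, 2, 0, 0, 0, 0, 1], [-6, 0, 0, 0, 0, 0, 1], [-6, -1, 0, 0, 0, 0, 1], [-7, -2, 0, 0, 0, 0, 1], [-5, -3, 0, 0, 0, 0, 1], [-5, -4, 0, 0, 0, 0, 1], [-4, -6, 0, 0, 0, 0, 1], [-2, -6, 0, 0, 0, 0, 1], [-1, -6, 0, 0, 0, 0, 1], [0, -6, 0, 0, 0, 0, 1]]
```

Request:
{"fn": "step_arm", "kwargs": {
  "series": [
    [0, 5, 0, 0, 0, 0, 1],
    [0, 5, 0, 0, 0, 0, 1],
    [-2, 5, 0, 0, 0, 0, 1],
    [-4, 4, 0, 0, 0, 0, 1],
    [-5, 4, 0, 0, 0, 0, 1],
    [-5, 2, 0, 0, 0, 0, 1],
    [-7, 1, 0, 0, 0, 0, 1],
    [-6, 0, 0, 0, 0, 0, 1],
    [-6, -2, 0, 0, 0, 0, 1],
    [-6, -3, 0, 0, 0, 0, 1],
    [-5, -5, 0, 0, 0, 0, 1],
    [-4, -5, 0, 0, 0, 0, 1],
    [-3, -6, 0, 0, 0, 0, 1],
    [-1, -7, 0, 0, 0, 0, 1]
  ]
}}

```text
clock: 21.35
tool_pos: [0.5519, 0.0157, 0.147]
eef_rot: [-0.063, 0.997, 0.002, -0.044]
contact_force: [4.2, -2.2, -1.1]
opening: 0.233
finger_force: 58.0
```

```bash
python3 tilt.py;  python3 gen.py 7 0 547 32
```

```text
-0.13 53 [  13.5   -8.3 -120.9]
-0.11 43 [ 16.8  -8.1 -99.4]
-0.09 57 [ 14.4  -6.3 -79.7]
-0.07 36 [ 13.8  -4.8 -58.1]
-0.05 39 [ 12.1  -4.9 -39.9]
-0.03 24 [ 11.4  -5.2 -25.5]
21.622885717247613 181.605342152906 31
[[-1, -5, 0, 0, 0, 0, 1], [1, -5, 0, 0, 0, 0, 1], [1, -5, 0, 0, 0, 0, 1], [3, -4, 0, 0, 0, 0, 1], [4, -5, 0, 0, 0, 0, 1], [5, -3, 0, 0, 0, 0, 1], [6, -2, 0, 0, 0, 0, 1], [6, -2, 0, 0, 0, 0, 1], [6, 1, 0, 0, 0, 0, 1], [6, 3, 0, 0, 0, 0, 1], [6, 4, 0, 0, 0, 0, 1], [4, 4, 0, 0, 0, 0, 1], [4, 6, 0, 0, 0, 0, 1], [2, 6, 0, 0, 0, 0, 1], [1, 7, 0, 0, 0, 0, 1], [-1, 6, 0, 0, 0, 0, 1], [-2, 7, 0, 0, 0, 0, 1], [-3, 5, 0, 0, 0, 0, 1], [-4, 5, 0, 0, 0, 0, 1], [-5, 5, 0, 0, 0, 0, 1], [-6, 3, 0, 0, 0, 0, 1], [-6, 1, 0, 0, 0, 0, 1], [-7, 1, 0, 0, 0, 0, 1], [-6, -1, 0, 0, 0, 0, 1], [-7, -3, 0, 0, 0, 0, 1], [-5, -3, 0, 0, 0, 0, 1], [-5, -5, 0, 0, 0, 0, 1], [-4, -5, 0, 0, 0, 0, 1], [-2, -6, 0, 0, 0, 0, 1], [-1, -7, 0, 0, 0, 0, 1], [0, -6, 0, 0, 0, 0, 1]]
```

Request:
{"fn": "step_arm", "kwargs": {
  "series": [
    [-3, -5, 0, 0, 0, 0, 1],
    [-1, -6, 0, 0, 0, 0, 1],
    [0, -6, 0, 0, 0, 0, 1],
    [2, -6, 0, 0, 0, 0, 1],
    [3, -6, 0, 0, 0, 0, 1],
    [5, -5, 0, 0, 0, 0, 1],
    [6, -4, 0, 0, 0, 0, 1],
    [7, -3, 0, 0, 0, 0, 1],
    [7, -1, 0, 0, 0, 0, 1]
  ]
}}

```text
clock: 22.3
tool_pos: [0.5719, -0.0134, 0.1466]
eef_rot: [-0.067, 0.996, 0.01, -0.05]
contact_force: [-5.7, 16.6, 4.4]
opening: 0.241
finger_force: 58.9
```

```bash
python3 tilt.py;  python3 gen.py 8 0 380 36
```

```text
-0.11 43 [  9.1  -4.8 -98.6]
-0.09 54 [ 10.1  -4.4 -81.4]
-0.07 35 [  5.2  -4.  -59.1]
-0.05 33 [  6.6  -5.  -38.9]
27.64594789369208 273.3170979906571 9
[[6, 0, 0, 0, 0, 0, 1], [6, 1, 0, 0, 0, 0, 1], [6, 3, 0, 0, 0, 0, 1], [5, 4, 0, 0, 0, 0, 1], [4, 5, 0, 0, 0, 0, 1], [4, 6, 0, 0, 0, 0, 1], [2, 6, 0, 0, 0, 0, 1], [1, 8, 0, 0, 0, 0, 1], [-2, 7, 0, 0, 0, 0, 1]]
```

Request:
{"fn": "step_arm", "kwargs": {
  "series": [
    [6, 1, 0, 0, 0, 0, 1],
    [6, 1, 0, 0, 0, 0, 1],
    [7, 2, 0, 0, 0, 0, 1],
    [6, 3, 0, 0, 0, 0, 1],
    [5, 4, 0, 0, 0, 0, 1],
    [4, 6, 0, 0, 0, 0, 1],
    [3, 6, 0, 0, 0, 0, 1],
    [2, 7, 0, 0, 0, 0, 1]
  ]
}}

```text
clock: 23.15
tool_pos: [0.6074, 0.0048, 0.145]
eef_rot: [-0.064, 0.996, 0.002, -0.055]
contact_force: [-7.3, -0.4, 1.6]
opening: 0.237
finger_force: 58.0
```

```bash
python3 tilt.py;  python3 gen.py 6 1 540 34
```

```text
-0.13 38 [   3.8   29.1 -115.7]
-0.11 53 [  1.7 -11.6 -99.7]
-0.09 57 [ -1.1 -10.5 -81.3]
-0.07 40 [  0.1 -10.5 -60.9]
-0.05 37 [  1.3  -9.7 -38.6]
-0.03 10 [ -1.2 -11.5 -26.7]
34.759249099879824 349.2068048881036 16
[[1, 7, 0, 0, 0, 0, 1], [-1, 7, 0, 0, 0, 0, 1], [-3, 7, 0, 0, 0, 0, 1], [-3, 6, 0, 0, 0, 0, 1], [-5, 5, 0, 0, 0, 0, 1], [-6, 4, 0, 0, 0, 0, 1], [-6, 3, 0, 0, 0, 0, 1], [-7, 1, 0, 0, 0, 0, 1], [-7, 0, 0, 0, 0, 0, 1], [-7, -2, 0, 0, 0, 0, 1], [-6, -3, 0, 0, 0, 0, 1], [-6, -4, 0, 0, 0, 0, 1], [-5, -5, 0, 0, 0, 0, 1], [-3, -6, 0, 0, 0, 0, 1], [-2, -7, 0, 0, 0, 0, 1], [-1, -7, 0, 0, 0, 0, 1]]
```

Request:
{"fn": "step_arm", "kwargs": {
  "series": [
    [1, 7, 0, 0, 0, 0, 1],
    [-1, 7, 0, 0, 0, 0, 1],
    [-3, 7, 0, 0, 0, 0, 1],
    [-3, 6, 0, 0, 0, 0, 1],
    [-5, 5, 0, 0, 0, 0, 1],
    [-6, 4, 0, 0, 0, 0, 1],
    [-6, 3, 0, 0, 0, 0, 1],
    [-7, 1, 0, 0, 0, 0, 1],
    [-7, 0, 0, 0, 0, 0, 1],
    [-7, -2, 0, 0, 0, 0, 1],
    [-6, -3, 0, 0, 0, 0, 1],
    [-6, -4, 0, 0, 0, 0, 1],
    [-5, -5, 0, 0, 0, 0, 1],
    [-3, -6, 0, 0, 0, 0, 1],
    [-2, -7, 0, 0, 0, 0, 1]
  ]
}}

```text
clock: 24.7
tool_pos: [0.552, 0.0179, 0.1473]
eef_rot: [-0.063, 0.997, 0.003, -0.043]
contact_force: [7.1, -1.7, -0.3]
opening: 0.237
finger_force: 58.0
```

```bash
python3 tilt.py;  python3 gen.py 8 1 360 32
```

```text
-0.13 66 [   8.2   -0.4 -120. ]
-0.11 49 [  19.4   -7.5 -100.5]
-0.09 52 [ 16.8  -5.2 -80.9]
-0.07 40 [ 14.5  -4.2 -59.2]
-0.05 39 [ 12.3  -4.4 -38.7]
-0.03 25 [ 14.4  -4.9 -21.4]
20.233387100416483 173.30124969000818 16
[[-1, -4, 0, 0, 0, 0, 1], [-1, -5, 0, 0, 0, 0, 1], [1, -5, 0, 0, 0, 0, 1], [1, -5, 0, 0, 0, 0, 1], [3, -5, 0, 0, 0, 0, 1], [4, -4, 0, 0, 0, 0, 1], [5, -3, 0, 0, 0, 0, 1], [6, -3, 0, 0, 0, 0, 1], [7, 0, 0, 0, 0, 0, 1], [6, 2, 0, 0, 0, 0, 1], [6, 2, 0, 0, 0, 0, 1], [5, 4, 0, 0, 0, 0, 1], [4, 5, 0, 0, 0, 0, 1], [3, 6, 0, 0, 0, 0, 1], [2, 6, 0, 0, 0, 0, 1], [1, 7, 0, 0, 0, 0, 1]]
```

```bash
cat > balls.py <<'E'
from h import *
C=np.array([.5795,.0145]);X=np.array([.9919,.1271]);Y=np.array([-.1271,.9919])
def balls():
  for n in('scene','top'):
    p,d=snap(n);c=cloud(n,d);hs=cv2.cvtColor(p,cv2.COLOR_BGR2HSV)
    e=c[...,:2]-C;reg=(np.hypot(e[...,0],e[...,1])<.054)&(c[...,2]>.012)&(c[...,2]<.045)
    dark=reg&(hs[...,2]<95)&(hs[...,1]>70);cream=reg&(hs[...,2]>140)&(hs[...,1]>35)
    for nm,m in(('dark',dark),('cream',cream)):
        k,l,s,ce=cv2.connectedComponentsWithStats(m.astype(np.uint8))
        for i in range(1,k):
            if s[i,4]>6:
                w=plane(n,*ce[i],.024)[:2]-C;print(n,nm,s[i,4],'r',round(np.hypot(*w)*1000),'chest xy',(w@X*1000).round(),(w@Y*1000).round(),'z',np.median(c[l==i][:,2]).round(3))
balls()
E
python3 balls.py
```

```text
scene dark 33 r 41 chest xy -5.0 41.0 z 0.029
scene cream 46 r 43 chest xy 33.0 28.0 z 0.025
scene cream 19 r 8 chest xy -7.0 5.0 z 0.033
top dark 24 r 46 chest xy -11.0 44.0 z 0.03
top cream 10 r 43 chest xy -38.0 20.0 z 0.034
```

Request:
{"fn": "step_arm", "kwargs": {
  "series": [
    [1, -4, 0, 0, 0.03, 0, 1],
    [0, -4, 0, 0, 0.03, 0, 1],
    [-6, -2, 0, 0, 0, 0, 1],
    [-7, -2, 0, 0, 0, 0, 1],
    [-7, -2, 0, 0, 0, 0, 1],
    [-7, -2, 0, 0, 0, 0, 1],
    [-5, -1, 0, 0, 0, 0, 1]
  ]
}}

```text
clock: 25.55
tool_pos: [0.5211, 0.0011, 0.1469]
eef_rot: [-0.063, 0.995, 0.005, -0.072]
contact_force: [7.4, -1.4, -0.9]
opening: 0.233
finger_force: 58.0
```

```bash
python3 tilt.py; python3 balls.py
```

```text
-0.13 24 [  35.7   -6.4 -117. ]
-0.11 38 [ 34.3  -7.5 -99.5]
-0.09 57 [ 35.3  -4.6 -80.2]
-0.07 48 [ 30.4  -3.8 -62. ]
-0.05 39 [ 26.9  -4.4 -39.9]
-0.03 39 [ 23.3  -4.4 -19.5]
-0.01 10 [21.5 -3.1 -5.8]
scene dark 34 r 41 chest xy -5.0 41.0 z 0.027
scene cream 46 r 43 chest xy 32.0 28.0 z 0.026
scene cream 45 r 18 chest xy -17.0 -5.0 z 0.033
top dark 8 r 45 chest xy 0.0 45.0 z 0.032
```

Sideways drag has shifted the shaft in the pads. I'll level the muddler, set its foot on the pan floor and regrip centrally.

Request:
{"fn": "step_arm", "kwargs": {
  "series": [
    [4, 0, 0, 0, 0.04, 0, 1],
    [4, 0, 0, 0, 0.04, 0, 1],
    [3, 0, 0, 0, 0.03, 0, 1],
    [0, 0, -2, 0, 0, 0, 1],
    [0, 0, -2, 0, 0, 0, 1],
    [0, 0, 0, 0, 0, 0, 1]
  ]
}}

```text
clock: 26.3
tool_pos: [0.5321, 0.0011, 0.1439]
eef_rot: [-0.063, 0.99, 0.008, -0.127]
contact_force: [4.8, -1.9, 10.9]
opening: 0.238
finger_force: 58.0
```

```bash
python3 tilt.py
```

```text
-0.13 40 [  33.7   -1.4 -118.4]
-0.11 53 [ 32.1  -5.7 -99.7]
-0.09 59 [ 27.7  -3.8 -81.8]
-0.07 39 [ 25.   -4.1 -61. ]
-0.05 34 [ 23.5  -4.5 -40.3]
-0.03 13 [ 24.2   0.8 -25.8]
```

Request:
{"fn": "step_arm", "kwargs": {
  "series": [
    [0, 0, 0, 0, 0, 0, 0.73],
    [0, 0, 0, 0, 0, 0, 0.68],
    [0, 0, 0, 0, 0, 0, 0.66],
    [4, 1, 0, 0, -0.06, 0, 0.66],
    [7, 1, 0, 0, -0.07, 0, 0.66],
    [7, 1, 0, 0, -0.07, 0, 0.66],
    [7, 1, 0, 0, -0.055, 0, 0.66],
    [0, 0, 0, 0, 0, 0, 0.66]
  ]
}}

```text
clock: 27.15
tool_pos: [0.5494, 0.0062, 0.1417]
eef_rot: [-0.065, 0.998, 0.0, -0.008]
contact_force: [-0.1, -0.2, 0.5]
opening: 0.341
finger_force: 0.0
```

```bash
python3 tilt.py; python3 balls.py
```

```text
-0.13 40 [  11.3   -4.  -116.8]
-0.11 49 [  13.8   -9.5 -100.1]
-0.09 60 [ 13.6  -8.5 -81.4]
-0.07 36 [ 12.9  -8.2 -60.3]
-0.05 35 [ 11.8  -8.8 -41.2]
-0.03 35 [ 11.5  -7.  -20.4]
-0.01 8 [13.2 -9.2 -3.4]
scene dark 34 r 41 chest xy -6.0 40.0 z 0.027
scene cream 46 r 43 chest xy 32.0 28.0 z 0.027
scene cream 37 r 16 chest xy -13.0 -8.0 z 0.031
top dark 10 r 49 chest xy -13.0 47.0 z 0.028
top cream 7 r 42 chest xy -40.0 15.0 z 0.032
```

Request:
{"fn": "step_arm", "kwargs": {
  "series": [
    [4, 1, 0, 0, 0, 0, 0.66],
    [5, 0, 0, 0, 0, 0, 0.66],
    [0, 0, 0, 0, 0, 0, 0.8],
    [0, 0, 0, 0, 0, 0, 1],
    [0, 0, 0, 0, 0, 0, 1],
    [0, 0, 2, 0, 0, 0, 1],
    [-3, -2, 0, 0, 0, 0, 1],
    [-3, -2, 0, 0, 0, 0, 1],
    [-3, -2, 0, 0, 0, 0, 1],
    [-3, -2, 0, 0, 0, 0, 1]
  ],
  "force": 60
}}

```text
clock: 28.3
tool_pos: [0.5522, 0.0035, 0.1452]
eef_rot: [-0.065, 0.998, 0.004, -0.002]
contact_force: [6.0, 7.5, -0.4]
opening: 0.234
finger_force: 60.1
```

```bash
python3 tilt.py; python3 balls.py; python3 gen.py 1 0 290 36
```

```text
-0.13 41 [  10.1   -4.1 -118.8]
-0.11 49 [  10.6   -8.4 -100.7]
-0.09 55 [ 10.   -6.9 -78.4]
-0.07 35 [  8.4  -6.1 -58.7]
-0.05 40 [  7.9  -6.4 -40.6]
-0.03 28 [  8.1  -6.9 -22.6]
-0.01 7 [11.5 -2.1 -3.8]
scene dark 34 r 40 chest xy -6.0 40.0 z 0.028
scene cream 46 r 43 chest xy 32.0 28.0 z 0.027
scene cream 20 r 14 chest xy -14.0 -1.0 z 0.037
top dark 20 r 46 chest xy -12.0 45.0 z 0.03
top cream 11 r 50 chest xy 31.0 39.0 z 0.033
top cream 10 r 42 chest xy -39.0 17.0 z 0.033
28.983496153069126 202.29901051935158 8
[[2, -5, 0, 0, 0, 0, 1], [3, -5, 0, 0, 0, 0, 1], [4, -5, 0, 0, 0, 0, 1], [5, -3, 0, 0, 0, 0, 1], [5, -3, 0, 0, 0, 0, 1], [7, -2, 0, 0, 0, 0, 1], [6, 0, 0, 0, 0, 0, 1], [7, 1, 0, 0, 0, 0, 1]]
```

Request:
{"fn": "step_arm", "kwargs": {
  "series": [
    [5, 4, 10, 0, 0, 0, 1],
    [5, 4, 25, 0, 0, 0, 1],
    [5, 3, 30, 0, 0, 0, 1],
    [5, 0, 35, 0, 0, 0, 1],
    [0, 20, 5, 0, 0, 0, 1],
    [0, 40, 0, 0, 0, 0, 1],
    [0, 45, 0, 0, 0, 0, 1],
    [0, 45, 0, 0, 0, 0, 1],
    [0, 40, 0, 0, 0, 0, 1],
    [0, 15, 0, 0, 0, 0, 1],
    [0, 0, 0, 0, 0, 0, 1]
  ]
}}

```text
clock: 29.55
tool_pos: [0.5663, 0.2172, 0.2485]
eef_rot: [-0.066, 0.998, 0.001, -0.008]
contact_force: [-0.3, -0.3, -0.4]
opening: 0.234
finger_force: 60.0
```

```bash
python3 tilt.py; cat > rough.py <<'E'
from h import *
from balls import C,X,Y
p,d=snap('top');c=cloud('top',d)
e=c[...,:2]-C;reg=(np.hypot(e[...,0],e[...,1])<.05)&(c[...,2]<.05)
# balls as height bumps above floor
hs=cv2.cvtColor(p,cv2.COLOR_BGR2HSV)
sat=reg&(hs[...,1]>45)
for nm,m in(('dark',sat&(hs[...,2]<110)),('cream',sat&(hs[...,2]>=110))):
    k,l,s,ce=cv2.connectedComponentsWithStats(m.astype(np.uint8))
    for i in range(1,k):
        if s[i,4]>12:
            w=plane('top',*ce[i],.022)[:2]-C;print(nm,s[i,4],ce[i].round(),'r',round(np.hypot(*w)*1000),'ang',np.degrees(np.arctan2(w@Y,w@X)).round()%360)
E
python3 rough.py | grep -v top\ | grep -v scene
```

```text
-0.13 49 [   7.5   -7.1 -120.4]
-0.11 47 [   6.7   -7.7 -100.1]
-0.09 56 [  6.8  -6.3 -79.4]
-0.07 35 [  6.4  -4.7 -60. ]
-0.05 40 [  5.9  -5.  -39.6]
-0.03 41 [  3.7  -4.5 -20.5]
-0.01 8 [ 8.8 -2.6 -7.8]
dark 44 [237. 168.] r 41 ang 355.0
dark 32 [249. 189.] r 41 ang 224.0
cream 71 [249. 175.] r 40 ang 290.0
cream 32 [227. 173.] r 41 ang 43.0
```

```bash
python3 - <<'E' | grep -v '^scene\|^top'
from h import *
from balls import C,X,Y
p,d=snap('top');c=cloud('top',d);hs=cv2.cvtColor(p,cv2.COLOR_BGR2HSV)
for v in range(158,202):
    s=''
    for u in range(218,264):
        e=c[v,u,:2]-C;h,sa,va=hs[v,u]
        s+=' ' if np.hypot(*e)>.062 else ('D' if va<85 and sa>60 else 'C' if sa>45 and va>=85 else '.')
    print(v,s)
E
```

```text
158                                               
159                C........CC                    
160             ....CCCCCCCCC..C                  
161           ...CCCCCCCCCCCCCCC..                
162         ..CCCCCCCCCCCCCCCCCCCC.C              
163        .CCCCCCCCCCCCCCCCCCCCCCCC.             
164       .CCCCCCCCCCDDDDCCCCCCCCCCCC.            
165      .CCCCCCCCCCDDCCCCC CCCCCCCCCC.           
166     .CCCCCCCCCCCDCCCCCDCCCCCCCCCCCC.          
167    C.CCCCCCCCCCCDCCCCCDCCCCCCCCCCCCC.         
168   C.CCCCCCCCC..CDCCCCCDCCCCCCCCCCCCC.C        
169    CCCCCCCC....CDDCCCDDC..CCCCCCCCCCC.        
170     CCCCCCC....CCDDDDDC.....CCCCCCCCCCC       
171      CCCCCCC...CCCDDDC.......CCCCCCCCC.       
172       CC.CCC.....CCCCC.........CCCCCCC.       
173        C.CCCC....CC...........CCCCCCCCCC      
174         CCCC..................CCCCCCCCC.      
175         CCCC.................CCCC..CCCC.      
176          CCC.................CCCCCCCCCC.      
177           CC.................CCCCCCCCCC.      
178            ...................CCCCCCCCC.      
179            C.............
[... 396 characters left out ...]
    ............CDDDDDC ..C      
188                  C..........CDDDCDDC...C      
189                   ..........DDDCCDC...CC      
190                   C.........DDDDDCC.C.C       
191                    ..... ...DDDDCC....C       
192                    C........CDD.C....C        
193                     C.........C.....CC        
194                     C..............CC         
195                      ..............C          
196                      C............C           
197                       ......CC CCC            
198                       DCCCCC                  
199                        C                      
200                                               
201
```

Six balls now lie evenly along the wall, each shifted 25 mm or more from where it began: dark at chest angles 355°, 97° and 224°, cream at 43°, 159° and 290°. There is a gap at the handle side (~191°). I'll re-enter there for two clean wide rounds.

Request:
{"fn": "step_arm", "kwargs": {
  "series": [
    [0, -20, 0, 0, 0, 0, 1],
    [0, -40, 0, 0, 0, 0, 1],
    [1, -45, 0, 0, 0, 0, 1],
    [0, -45, 0, 0, 0, 0, 1],
    [0, -38, 0, 0, 0, 0, 1],
    [0, -20, 0, 0, 0, 0, 1],
    [0, -1, -10, 0, 0, 0, 1],
    [0, 0, -22, 0, 0, 0, 1],
    [0, 0, -24, 0, 0, 0, 1],
    [0, 0, -22, 0, 0, 0, 1],
    [0, 0, -16, 0, 0, 0, 1],
    [0, 0, -10, 0, 0, 0, 1],
    [0, 0, 0, 0, 0, 0, 1]
  ]
}}

```text
clock: 31.2
tool_pos: [0.5675, 0.0069, 0.1434]
eef_rot: [-0.065, 0.998, 0.001, -0.009]
contact_force: [-0.2, -0.3, -1.0]
opening: 0.234
finger_force: 60.0
```

```bash
python3 tilt.py; python3 balls.py
```

```text
-0.13 61 [ -22.7    8.3 -117.1]
-0.11 42 [   8.5  -11.5 -100.8]
-0.09 54 [  7.3  -8.9 -80.6]
-0.07 31 [  4.5  -8.1 -59.8]
-0.05 36 [  5.2  -7.3 -40.9]
-0.03 25 [  5.5  -5.8 -25.1]
scene dark 28 r 41 chest xy -5.0 41.0 z 0.029
scene cream 46 r 43 chest xy 33.0 28.0 z 0.026
scene cream 7 r 6 chest xy 5.0 -3.0 z 0.026
top dark 42 r 44 chest xy -8.0 43.0 z 0.031
top cream 10 r 42 chest xy -39.0 17.0 z 0.033
```

Request:
{"fn": "step_arm", "kwargs": {
  "series": [
    [-4, -1, 1, 0, 0, 0, 1],
    [-5, -1, 0, 0, 0, 0, 1],
    [-5, -1, 0, 0, 0, 0, 1],
    [-4, -1, 0, 0, 0, 0, 1],
    [-4, -1, 0, 0, 0, 0, 1],
    [0, 0, 0, 0, 0, 0, 1]
  ]
}}

```text
clock: 31.95
tool_pos: [0.5502, 0.0037, 0.1471]
eef_rot: [-0.065, 0.998, 0.003, -0.003]
contact_force: [4.7, 4.6, -0.8]
opening: 0.232
finger_force: 60.0
```

```bash
python3 tilt.py; python3 balls.py;python3 gen.py 2 0 280 34
```

```text
-0.13 41 [  12.    -8.5 -116.2]
-0.11 51 [   9.7   -8.4 -100.6]
-0.09 57 [ 11.5  -7.4 -81.5]
-0.07 36 [  8.7  -7.  -61.2]
-0.05 38 [  7.6  -7.4 -38.7]
-0.03 30 [  8.6  -5.9 -21. ]
scene dark 33 r 41 chest xy -5.0 40.0 z 0.027
scene cream 45 r 43 chest xy 32.0 28.0 z 0.027
scene cream 24 r 16 chest xy -15.0 -6.0 z 0.028
top dark 17 r 47 chest xy -13.0 45.0 z 0.03
top cream 9 r 49 chest xy 29.0 39.0 z 0.03
top cream 9 r 43 chest xy -39.0 17.0 z 0.035
29.23294252341716 201.60693656975172 7
[[2, -5, 0, 0, 0, 0, 1], [3, -5, 0, 0, 0, 0, 1], [5, -5, 0, 0, 0, 0, 1], [5, -3, 0, 0, 0, 0, 1], [5, -2, 0, 0, 0, 0, 1], [7, -2, 0, 0, 0, 0, 1], [6, 0, 0, 0, 0, 0, 1]]
```

Request:
{"fn": "step_arm", "kwargs": {
  "series": [
    [2, -5, 0, 0, 0, 0, 1],
    [3, -5, 0, 0, 0, 0, 1],
    [4, -4, 0, 0, 0, 0, 1],
    [5, -3, 0, 0, 0, 0, 1],
    [5, -2, 0, 0, 0, 0, 1],
    [6, -1, 0, 0, 0, 0, 1],
    [6, 0, 0, 0, 0, 0, 1],
    [6, 1, 0, 0, 0, 0, 1],
    [5, 2, 0, 0, 0, 0, 1]
  ]
}}

```text
clock: 33.0
tool_pos: [0.5851, -0.0091, 0.1455]
eef_rot: [-0.066, 0.998, 0.005, -0.011]
contact_force: [-4.8, 9.5, 3.4]
opening: 0.234
finger_force: 60.2
```

```bash
python3 tilt.py; python3 gen.py 2 1 470 30
```

```text
-0.11 43 [  4.3  -8.6 -97.2]
-0.09 59 [  3.9  -7.4 -81.8]
-0.07 34 [  2.2  -5.2 -59.3]
-0.05 36 [  2.3  -6.6 -38.7]
-0.03 17 [  6.6  -4.8 -25.7]
23.868313631963062 290.4044101485114 15
[[5, 2, 0, 0, 0, 0, 1], [4, 2, 0, 0, 0, 0, 1], [4, 4, 0, 0, 0, 0, 1], [4, 4, 0, 0, 0, 0, 1], [2, 6, 0, 0, 0, 0, 1], [1, 5, 0, 0, 0, 0, 1], [0, 6, 0, 0, 0, 0, 1], [-2, 6, 0, 0, 0, 0, 1], [-3, 6, 0, 0, 0, 0, 1], [-4, 4, 0, 0, 0, 0, 1], [-5, 4, 0, 0, 0, 0, 1], [-6, 2, 0, 0, 0, 0, 1], [-6, 1, 0, 0, 0, 0, 1], [-7, 0, 0, 0, 0, 0, 1], [-6, -1, 0, 0, 0, 0, 1]]
```

Request:
{"fn": "step_arm", "kwargs": {
  "series": [
    [5, 2, 0, 0, 0, 0, 1],
    [5, 2, 0, 0, 0, 0, 1],
    [5, 4, 0, 0, 0, 0, 1],
    [4, 4, 0, 0, 0, 0, 1],
    [3, 6, 0, 0, 0, 0, 1],
    [2, 5, 0, 0, 0, 0, 1],
    [0, 6, 0, 0, 0, 0, 1],
    [-1, 6, 0, 0, 0, 0, 1],
    [-2, 6, 0, 0, 0, 0, 1],
    [-4, 5, 0, 0, 0, 0, 1],
    [-5, 4, 0, 0, 0, 0, 1]
  ]
}}

```text
clock: 34.15
tool_pos: [0.5996, 0.0304, 0.1453]
eef_rot: [-0.063, 0.998, -0.002, -0.009]
contact_force: [-2.2, -5.9, -0.9]
opening: 0.234
finger_force: 60.1
```

```bash
python3 tilt.py; python3 gen.py 0 0 550 30
```

```text
-0.13 84 [   3.9   -3.6 -118.6]
-0.11 53 [  2.3 -13.2 -98.5]
-0.09 53 [ -0.1 -11.6 -79.1]
-0.07 35 [ -0.4 -10.3 -59.9]
-0.05 36 [ -0.7 -10.7 -41. ]
-0.03 26 [  0.7  -9.3 -23.1]
25.168877912844135 41.14055055903538 43
[[-3, 4, 0, 0, 0, 0, 1], [-5, 3, 0, 0, 0, 0, 1], [-5, 3, 0, 0, 0, 0, 1], [-5, 1, 0, 0, 0, 0, 1], [-6, 0, 0, 0, 0, 0, 1], [-6, -1, 0, 0, 0, 0, 1], [-5, -2, 0, 0, 0, 0, 1], [-5, -4, 0, 0, 0, 0, 1], [-4, -5, 0, 0, 0, 0, 1], [-3, -5, 0, 0, 0, 0, 1], [-2, -6, 0, 0, 0, 0, 1], [0, -6, 0, 0, 0, 0, 1], [1, -6, 0, 0, 0, 0, 1], [2, -6, 0, 0, 0, 0, 1], [4, -5, 0, 0, 0, 0, 1], [4, -5, 0, 0, 0, 0, 1], [5, -3, 0, 0, 0, 0, 1], [6, -2, 0, 0, 0, 0, 1], [6, -1, 0, 0, 0, 0, 1], [6, 0, 0, 0, 0, 0, 1], [6, 1, 0, 0, 0, 0, 1], [6, 3, 0, 0, 0, 0, 1], [5, 4, 0, 0, 0, 0, 1], [4, 4, 0, 0, 0, 0, 1], [3, 6, 0, 0, 0, 0, 1], [1, 6, 0, 0, 0, 0, 1], [1, 6, 0, 0, 0, 0, 1], [-1, 6, 0, 0, 0, 0, 1], [-2, 6, 0, 0, 0, 0, 1], [-3, 5, 0, 0, 0, 0, 1], [-4, 5, 0, 0, 0, 0, 1], [-5, 3, 0, 0, 0, 0, 1], [-6, 3, 0, 0, 0, 0, 1], [-6, 1, 0, 0, 0, 0, 1], [-6, 0, 0, 0, 0, 0, 1], [-6, -1, 0, 0, 0, 0, 1], [-5, -2, 0, 0, 0, 0, 1], [-6, -4, 0, 0, 0, 0, 1], [-4, -4, 0, 0, 0, 0, 1], [-3, -6, 0, 0, 0, 0, 1], [-2, -5, 0, 0, 0, 0, 1], [-1, -7, 0, 0, 0, 0, 1], [1, -6, 0, 0, 0, 0, 1]]
```

Request:
{"fn": "step_arm", "kwargs": {
  "series": [
    [-3, 4, 0, 0, 0, 0, 1],
    [-5, 3, 0, 0, 0, 0, 1],
    [-6, 3, 0, 0, 0, 0, 1],
    [-6, 1, 0, 0, 0, 0, 1],
    [-6, 0, 0, 0, 0, 0, 1],
    [-6, -1, 0, 0, 0, 0, 1],
    [-6, -2, 0, 0, 0, 0, 1],
    [-6, -4, 0, 0, 0, 0, 1],
    [-5, -5, 0, 0, 0, 0, 1],
    [-4, -5, 0, 0, 0, 0, 1]
  ]
}}

```text
clock: 35.2
tool_pos: [0.5553, 0.0262, 0.148]
eef_rot: [-0.063, 0.998, 0.0, 0.001]
contact_force: [6.7, -0.7, -1.8]
opening: 0.237
finger_force: 60.0
```

```bash
python3 tilt.py; python3 gen.py 6 3 380 31
```

```text
-0.13 92 [   1.5   -8.4 -121. ]
-0.11 53 [ 16.1 -10.1 -99.3]
-0.09 54 [ 12.8  -9.  -79.7]
-0.07 41 [ 10.9  -7.8 -59.2]
-0.05 38 [  8.2  -7.  -38.9]
-0.03 30 [  7.7  -8.  -20.1]
-0.01 8 [11.5 -1.9 -2.5]
23.986220138154632 142.9682237480839 20
[[-3, -4, 0, 0, 0, 0, 1], [-3, -5, 0, 0, 0, 0, 1], [-1, -5, 0, 0, 0, 0, 1], [-1, -5, 0, 0, 0, 0, 1], [1, -6, 0, 0, 0, 0, 1], [2, -6, 0, 0, 0, 0, 1], [3, -5, 0, 0, 0, 0, 1], [5, -4, 0, 0, 0, 0, 1], [5, -4, 0, 0, 0, 0, 1], [7, -1, 0, 0, 0, 0, 1], [6, 0, 0, 0, 0, 0, 1], [6, 1, 0, 0, 0, 0, 1], [6, 2, 0, 0, 0, 0, 1], [6, 3, 0, 0, 0, 0, 1], [4, 5, 0, 0, 0, 0, 1], [4, 5, 0, 0, 0, 0, 1], [2, 6, 0, 0, 0, 0, 1], [1, 7, 0, 0, 0, 0, 1], [0, 6, 0, 0, 0, 0, 1], [-2, 6, 0, 0, 0, 0, 1]]
```

Request:
{"fn": "step_arm", "kwargs": {
  "series": [
    [-3, -4, -1, 0, 0.03, 0, 1],
    [-3, -5, -1, 0, 0.03, 0, 1],
    [-2, -5, 0, 0, 0, 0, 1],
    [-1, -5, 0, 0, 0, 0, 1],
    [1, -6, 0, 0, 0, 0, 1],
    [2, -6, 0, 0, 0, 0, 1],
    [3, -5, 0, 0, 0, 0, 1],
    [5, -4, 0, 0, 0, 0, 1],
    [5, -3, 0, 0, 0, 0, 1],
    [7, -1, 0, 0, 0, 0, 1],
    [6, 0, 0, 0, 0, 0, 1],
    [6, 1, 0, 0, 0, 0, 1],
    [6, 2, 0, 0, -0.02, 0, 1]
  ]
}}

```text
clock: 36.55
tool_pos: [0.5766, -0.0088, 0.1435]
eef_rot: [-0.065, 0.997, 0.004, -0.031]
contact_force: [-8.0, 6.1, 2.8]
opening: 0.234
finger_force: 60.1
```

```bash
python3 tilt.py; python3 gen.py 3 1 470 31
```

```text
-0.13 35 [ -34.5   15.7 -116.5]
-0.11 32 [ 14.2  -7.5 -97.1]
-0.09 59 [ 13.4  -6.1 -80.7]
-0.07 38 [ 10.3  -5.5 -60.8]
-0.05 36 [  9.1  -7.4 -39.6]
-0.03 19 [ 12.1  -5.1 -24.7]
22.22238440491121 269.6293648997715 17
[[5, -1, 0, 0, 0, 0, 1], [5, 1, 0, 0, 0, 0, 1], [5, 1, 0, 0, 0, 0, 1], [4, 3, 0, 0, 0, 0, 1], [5, 4, 0, 0, 0, 0, 1], [3, 5, 0, 0, 0, 0, 1], [2, 5, 0, 0, 0, 0, 1], [2, 6, 0, 0, 0, 0, 1], [-1, 7, 0, 0, 0, 0, 1], [-2, 6, 0, 0, 0, 0, 1], [-4, 5, 0, 0, 0, 0, 1], [-4, 4, 0, 0, 0, 0, 1], [-6, 4, 0, 0, 0, 0, 1], [-6, 2, 0, 0, 0, 0, 1], [-6, 1, 0, 0, 0, 0, 1], [-6, 0, 0, 0, 0, 0, 1], [-6, -2, 0, 0, 0, 0, 1]]
```

Request:
{"fn": "step_arm", "kwargs": {
  "series": [
    [5, 0, 1, 0, 0, 0, 1],
    [5, 1, 0, 0, 0, 0, 1],
    [5, 2, 0, 0, 0, 0, 1],
    [4, 4, 0, 0, 0, 0, 1],
    [4, 5, 0, 0, 0, 0, 1],
    [2, 6, 0, 0, 0, 0, 1],
    [1, 6, 0, 0, 0, 0, 1],
    [0, 6, 0, 0, 0, 0, 1],
    [-2, 7, 0, 0, 0, 0, 1],
    [-3, 6, 0, 0, 0, 0, 1],
    [-4, 5, 0, 0, 0, 0, 1],
    [-5, 4, 0, 0, 0, 0, 1]
  ]
}}

```text
clock: 37.8
tool_pos: [0.5896, 0.0321, 0.1439]
eef_rot: [-0.062, 0.998, -0.003, -0.03]
contact_force: [-3.2, -9.1, 0.2]
opening: 0.238
finger_force: 60.2
```

```bash
python3 tilt.py; python3 gen.py 3 0 560 31
```

```text
-0.13 83 [   9.1   -4.5 -117.5]
-0.11 47 [   2.6  -14.5 -100.9]
-0.09 58 [  5.4 -10.6 -82.3]
-0.07 34 [  3.4  -9.5 -61.4]
-0.05 37 [  4.4  -9.7 -39.3]
-0.03 23 [  3.6 -10.3 -22.8]
21.74846572978854 56.895927521378574 42
[[-4, 3, 0, 0, 0, 0, 1], [-4, 2, 0, 0, 0, 0, 1], [-5, 2, 0, 0, 0, 0, 1], [-6, 0, 0, 0, 0, 0, 1], [-5, -1, 0, 0, 0, 0, 1], [-6, -2, 0, 0, 0, 0, 1], [-5, -4, 0, 0, 0, 0, 1], [-4, -4, 0, 0, 0, 0, 1], [-3, -6, 0, 0, 0, 0, 1], [-1, -6, 0, 0, 0, 0, 1], [0, -7, 0, 0, 0, 0, 1], [2, -6, 0, 0, 0, 0, 1], [3, -6, 0, 0, 0, 0, 1], [4, -5, 0, 0, 0, 0, 1], [5, -4, 0, 0, 0, 0, 1], [6, -3, 0, 0, 0, 0, 1], [6, -2, 0, 0, 0, 0, 1], [6, 0, 0, 0, 0, 0, 1], [7, 1, 0, 0, 0, 0, 1], [6, 2, 0, 0, 0, 0, 1], [5, 4, 0, 0, 0, 0, 1], [5, 4, 0, 0, 0, 0, 1], [4, 5, 0, 0, 0, 0, 1], [2, 6, 0, 0, 0, 0, 1], [1, 7, 0, 0, 0, 0, 1], [0, 6, 0, 0, 0, 0, 1], [-2, 7, 0, 0, 0, 0, 1], [-3, 5, 0, 0, 0, 0, 1], [-4, 5, 0, 0, 0, 0, 1], [-5, 5, 0, 0, 0, 0, 1], [-5, 3, 0, 0, 0, 0, 1], [-7, 1, 0, 0, 0, 0, 1], [-6, 1, 0, 0, 0, 0, 1], [-6, -1, 0, 0, 0, 0, 1], [-7, -2, 0, 0, 0, 0, 1], [-5, -4, 0, 0, 0, 0, 1], [-5, -4, 0, 0, 0, 0, 1], [-3, -6, 0, 0, 0, 0, 1], [-3, -6, 0, 0, 0, 0, 1], [-1, -6, 0, 0, 0, 0, 1], [0, -7, 0, 0, 0, 0, 1], [2, -6, 0, 0, 0, 0, 1]]
```

Finish at the handle side, going just past 198° world.

Request:
{"fn": "step_arm", "kwargs": {
  "series": [
    [-4, 3, 0, 0, 0, 0, 1],
    [-5, 2, 0, 0, 0, 0, 1],
    [-6, 2, 0, 0, 0, 0, 1],
    [-6, 0, 0, 0, 0, 0, 1],
    [-6, -1, 0, 0, 0, 0, 1],
    [-7, -2, 0, 0, 0.02, 0, 1],
    [-6, -4, 0, 0, 0.02, 0, 1],
    [-5, -5, 0, 0, 0.02, 0, 1],
    [-4, -6, 0, 0, 0, 0, 1],
    [-3, -6, 0, 0, 0, 0, 1],
    [-1, -7, 0, 0, 0, 0, 1],
    [0, -6, 0, 0, 0, 0, 1]
  ]
}}

```text
clock: 39.05
tool_pos: [0.5431, 0.0107, 0.1459]
eef_rot: [-0.064, 0.997, 0.005, -0.052]
contact_force: [6.3, 1.0, -0.0]
opening: 0.238
finger_force: 60.0
```

```bash
python3 tilt.py; python3 balls.py
```

```text
-0.13 86 [   4.3   -4.5 -118.9]
-0.11 50 [ 25.7  -6.7 -99. ]
-0.09 55 [ 21.2  -4.6 -78.9]
-0.07 39 [ 18.   -4.5 -61.5]
-0.05 42 [ 16.1  -4.6 -39.8]
-0.03 26 [ 15.5  -1.9 -22.7]
scene dark 10 r 43 chest xy -16.0 39.0 z 0.029
scene dark 8 r 40 chest xy 35.0 19.0 z 0.029
scene cream 43 r 42 chest xy 19.0 37.0 z 0.028
scene cream 11 r 43 chest xy -43.0 -3.0 z 0.029
scene cream 39 r 9 chest xy -9.0 1.0 z 0.032
top dark 32 r 44 chest xy -23.0 37.0 z 0.031
top cream 12 r 42 chest xy -42.0 0.0 z 0.034
```

Request:
{"fn": "step_arm", "kwargs": {
  "series": [
    [0, -5, 0, 0, 0, 0, 1],
    [1, -5, 0, 0, 0, 0, 1],
    [2, -5, 0, 0, 0, 0, 1],
    [5, 0, 0, 0, 0.04, 0, 1],
    [5, 0, 0, 0, 0.04, 0, 1],
    [2, 0, -2, 0, 0.02, 0, 1],
    [0, 0, -2, 0, 0, 0, 1],
    [0, 0, 0, 0, 0, 0, 1]
  ]
}}

```text
clock: 40.0
tool_pos: [0.5572, -0.0051, 0.1423]
eef_rot: [-0.064, 0.993, 0.007, -0.103]
contact_force: [5.5, 0.9, 6.8]
opening: 0.234
finger_force: 60.0
```

```bash
python3 tilt.py; python3 balls.py
```

```text
-0.13 27 [ -11.     3.  -112.3]
-0.11 48 [  14.8   -7.3 -100.4]
-0.09 55 [ 13.4  -6.6 -79.3]
-0.07 30 [ 12.   -5.4 -60.3]
-0.05 33 [ 12.2  -6.9 -40.8]
scene dark 26 r 41 chest xy -19.0 37.0 z 0.028
scene dark 10 r 39 chest xy 34.0 18.0 z 0.031
scene cream 18 r 43 chest xy 23.0 36.0 z 0.027
scene cream 8 r 45 chest xy -44.0 -10.0 z 0.03
top dark 22 r 40 chest xy -12.0 -38.0 z 0.031
top dark 42 r 42 chest xy -20.0 37.0 z 0.031
top cream 12 r 43 chest xy 14.0 41.0 z 0.035
top cream 13 r 43 chest xy -42.0 -7.0 z 0.034
```

Request:
{"fn": "step_arm", "kwargs": {
  "series": [
    [0, 0, 0, 0, 0, 0, 0.73],
    [0, 0, 0, 0, 0, 0, 0.68],
    [0, 0, 0, 0, 0, 0, 0.66],
    [3, 1, 0, 0, -0.07, 0, 0.66],
    [3, 1, 0, 0, -0.07, 0, 0.66],
    [3, 0, 0, 0, -0.065, 0, 0.66],
    [0, 0, 0, 0, 0, 0, 0.66]
  ]
}}

```text
clock: 40.85
tool_pos: [0.5602, -0.0041, 0.1407]
eef_rot: [-0.065, 0.998, -0.0, -0.006]
contact_force: [-0.4, 0.3, -0.5]
opening: 0.339
finger_force: 0.0
```

```bash
python3 tilt.py
```

```text
-0.13 27 [ -18.6    1.2 -111.3]
-0.11 41 [   9.5   -8.5 -100.4]
-0.09 53 [ 10.5  -6.8 -80.1]
-0.07 41 [ 10.3  -4.5 -60.2]
-0.05 34 [  9.7  -6.1 -39.7]
-0.03 27 [ 11.9  -4.9 -21.2]
-0.01 11 [13.  -0.8 -6.2]
```

Request:
{"fn": "step_arm", "kwargs": {
  "series": [
    [3, 2, 0, 0, -0.01, 0, 0.66],
    [3, 1, 0, 0, 0, 0, 0.66],
    [0, 0, 0, 0, 0, 0, 0.8],
    [0, 0, 0, 0, 0, 0, 1],
    [0, 0, 0, 0, 0, 0, 1],
    [2, 2, 10, 0, 0, 0, 1],
    [2, 2, 25, 0, 0, 0, 1],
    [0, 0, 35, 0, 0, 0, 1],
    [0, 0, 35, 0, 0, 0, 1],
    [0, 0, 10, 0, 0, 0, 1],
    [0, 0, 0, 0, 0, 0, 1]
  ],
  "force": 40
}}

```text
clock: 42.0
tool_pos: [0.5733, 0.0032, 0.2574]
eef_rot: [-0.064, 0.998, 0.0, 0.002]
contact_force: [-0.4, -0.4, -1.1]
opening: 0.236
finger_force: 40.0
```

```bash
python3 tilt.py; python3 balls.py
```

```text
-0.13 55 [   3.5  -11.3 -120. ]
-0.11 59 [  4.1 -11.1 -99.9]
-0.09 67 [  2.7  -9.8 -78.9]
-0.07 42 [  3.4  -8.  -60.4]
-0.05 48 [  2.4  -7.9 -40.3]
-0.03 45 [  1.8  -8.2 -20.2]
-0.01 6 [ 6.6 -1.8 -5. ]
scene dark 33 r 41 chest xy -20.0 36.0 z 0.028
scene dark 9 r 40 chest xy 35.0 19.0 z 0.029
scene cream 42 r 42 chest xy 19.0 37.0 z 0.027
scene cream 23 r 43 chest xy -43.0 -6.0 z 0.029
top dark 27 r 38 chest xy 34.0 18.0 z 0.03
top dark 9 r 36 chest xy -12.0 -34.0 z 0.027
top dark 37 r 43 chest xy -21.0 37.0 z 0.03
top cream 48 r 42 chest xy 17.0 39.0 z 0.03
top cream 22 r 42 chest xy -41.0 -8.0 z 0.034
```

Request:
{"fn": "step_arm", "kwargs": {
  "series": [
    [-3, -12, 0, 0, 0, 0, 1],
    [-7, -26, 0, 0, 0, 0, 1],
    [-9, -36, 0, 0, 0, 0, 1],
    [-9, -36, 0, 0, 0, 0, 1],
    [-9, -36, 0, 0, 0, 0, 1],
    [-9, -36, 0, 0, 0, 0, 1],
    [-9, -36, 0, 0, 0, 0, 1],
    [-9, -36, 0, 0, 0, 0, 1],
    [-7, -30, 0, 0, 0, 0, 1],
    [-5, -18, 0, 0, 0, 0, 1],
    [-3, -9, 0, 0, 0, 0, 1],
    [0, 0, 0, 0, 0, 0, 1],
    [0, 0, 0, 0, 0, 0, 1]
  ]
}}

```text
clock: 43.45
tool_pos: [0.4936, -0.3067, 0.2553]
eef_rot: [-0.065, 0.998, 0.001, -0.0]
contact_force: [-1.0, -0.3, -0.2]
opening: 0.239
finger_force: 40.0
```

```bash
python3 tilt.py; python3 rough.py | grep -v '^scene\|^top'; python3 - <<'E'
from h import *
for n in('top','scene'):
    p,d=snap(n);c=cloud(n,d);hs=cv2.cvtColor(p,cv2.COLOR_BGR2HSV)
    m=(np.hypot(c[...,0]-.4925,c[...,1]+.309)<.08)&(hs[...,0]>60)&(hs[...,0]<100)&(hs[...,1]>60)&(c[...,2]<.03)
    P=c[m];print(n,m.sum(),P.min(0).round(3),P.max(0).round(3),((P.min(0)+P.max(0))/2).round(4))
E
```

```text
-0.13 63 [   5.9  -10.1 -118.6]
-0.11 69 [  6.1  -9.4 -98.5]
-0.09 79 [  3.9  -9.4 -80.1]
-0.07 55 [  3.7  -7.3 -61. ]
-0.05 58 [  3.6  -7.5 -39.8]
-0.03 44 [  4.   -5.4 -21.3]
-0.01 16 [ 6.1  2.5 -3.5]
dark 41 [230. 170.] r 42 ang 24.0
dark 38 [252. 183.] r 42 ang 253.0
dark 29 [227. 190.] r 41 ang 120.0
cream 88 [245. 171.] r 38 ang 314.0
cream 63 [225. 178.] r 39 ang 65.0
cream 33 [242. 193.] r 40 ang 187.0
top 299 [ 0.432 -0.372 -0.001] [ 0.547 -0.246  0.022] [ 0.4894 -0.3089  0.0104]
scene 1266 [ 0.432 -0.369 -0.003] [ 0.547 -0.246  0.013] [ 0.4895 -0.3077  0.0051]
```

All six balls are in the pan, each 60–100° on from its start. Lowering onto the saucer.

Request:
{"fn": "step_arm", "kwargs": {
  "series": [
    [-2, 0, -20, 0, 0, 0, 1],
    [0, 0, -28, 0, 0, 0, 1],
    [0, 0, -28, 0, 0, 0, 1],
    [0, 0, -20, 0, 0, 0, 1],
    [0, 0, -11, 0, 0, 0, 1],
    [0, 0, -5, 0, 0, 0, 1],
    [0, 0, -2, 0, 0, 0, 1],
    [0, 0, -2, 0, 0, 0, 1],
    [0, 0, -1, 0, 0, 0, 1],
    [0, 0, 0, 0, 0, 0, 1]
  ]
}}

```text
clock: 44.75
tool_pos: [0.4918, -0.3081, 0.1393]
eef_rot: [-0.064, 0.998, -0.0, 0.0]
contact_force: [-0.9, -0.1, -0.1]
opening: 0.237
finger_force: 40.0
```

Request:
{"fn": "step_arm", "kwargs": {
  "series": [
    [0, 0, -1, 0, 0, 0, 1],
    [0, 0, -1, 0, 0, 0, 1],
    [0, 0, -1, 0, 0, 0, 1],
    [0, 0, 0, 0, 0, 0, 1]
  ]
}}

```text
clock: 45.15
tool_pos: [0.4919, -0.3081, 0.1365]
eef_rot: [-0.064, 0.998, -0.0, 0.0]
contact_force: [-0.1, -0.7, 5.6]
opening: 0.239
finger_force: 40.0
```

Contact. Release gently, then rise.

Request:
{"fn": "step_arm", "kwargs": {
  "series": [
    [0, 0, 0, 0, 0, 0, 0.74],
    [0, 0, 0, 0, 0, 0, 0.7],
    [0, 0, 0, 0, 0, 0, 0.6],
    [0, 0, 0, 0, 0, 0, 0.4],
    [0, 0, 0, 0, 0, 0, 0.4],
    [0, 0, 0, 0, 0, 0, 0.4]
  ],
  "force": 10
}}

```text
clock: 45.75
tool_pos: [0.4915, -0.3079, 0.1357]
eef_rot: [-0.064, 0.998, 0.0, -0.0]
contact_force: [-0.2, -1.6, -0.7]
opening: 0.595
finger_force: 0.0
```

```bash
python3 tilt.py
```

```text
-0.13 41 [   7.4  -10.2 -118.7]
-0.11 48 [  6.9  -8.9 -98.7]
-0.09 68 [  5.6  -8.5 -80.9]
-0.07 41 [  2.3  -8.1 -61.2]
-0.05 40 [  4.5  -6.9 -41.3]
-0.03 40 [  5.   -6.  -19.3]
-0.01 20 [ 4.3 -6.  -4.8]
```

Request:
{"fn": "step_arm", "kwargs": {
  "series": [
    [0, 0, 10, 0, 0, 0, 0.4],
    [0, 0, 20, 0, 0, 0, 0.4],
    [0, 0, 30, 0, 0, 0, 0.4],
    [0, 0, 40, 0, 0, 0, 0.4],
    [0, 0, 40, 0, 0, 0, 0.4],
    [0, 0, 30, 0, 0, 0, 0.4],
    [-20, 0, 10, 0, 0, 0, 0.4],
    [-30, 20, 0, 0, 0, 0, 0.4],
    [0, 0, 0, 0, 0, 0, 0.4],
    [0, 0, 0, 0, 0, 0, 0.4]
  ]
}}

```text
clock: 46.8
tool_pos: [0.4413, -0.2879, 0.3166]
eef_rot: [-0.064, 0.998, -0.0, 0.0]
contact_force: [0.1, 0.2, -0.0]
opening: 0.602
finger_force: 0.0
```

```bash
python3 - <<'E'
from h import *
p,d=snap('scene');c=cloud('scene',d).reshape(-1,3)
k=(np.hypot(c[:,0]-.491,c[:,1]+.308)<.03)&(c[:,2]>.02)&(c[:,2]<.21);P=c[k]
for a in np.arange(.02,.2,.03):
    Q=P[(P[:,2]>a)&(P[:,2]<a+.03)];print(a.round(2),len(Q),np.median(Q,0).round(4) if len(Q) else '')
X=np.array([.9919,.1271]);lx=c[:,:2]@X;ly=c[:,:2]@[-.1271,.9919]
m=(lx>.62)&(lx<.72)&(ly>-.15)&(ly<.03)&(c[:,2]>.11)&(c[:,2]<.28);w=np.polyfit(c[m][:,2],lx[m],1);print('lid lean',np.degrees(np.arctan(w[0])))
E
```

```text
0.02 78 [ 0.4985 -0.3181  0.0358]
0.05 85 [ 0.4962 -0.3163  0.0622]
0.08 67 [ 0.4951 -0.3152  0.0949]
0.11 71 [ 0.4951 -0.3146  0.1255]
0.14 73 [ 0.4955 -0.3151  0.1558]
0.17 101 [ 0.4927 -0.3125  0.1892]
0.2 0 
lid lean 12.34006811863444
```

The muddler stands upright in the saucer and the lid rests open, so I'm handing in.

```bash
python3 -c "
from plant import r
print(r.finish_job())"
```

```text
the job is handed in; nothing more can be done
None
```

I've handed the job in at about 47 s: the lid rests open on its stop, all six balls are in the pan and shifted, and the muddler stands upright in the saucer. The catch is the stirring: it was often nearer 16–27 mm radius than the 30+ mm I aimed for, I set down and regripped the muddler in the pan twice, and I lifted it out once before doing two more rounds anticlockwise from and to the handle side.

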